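Kit and tally the profile parts

ROBOT

A 6-joint arm with a two-finger parallel gripper is mounted at the origin on the work surface. World frame = base frame: x ahead of the robot, y to its left, z up, the work surface at z = 0. Lengths are in mm, angles in rad, forces in N, time in s.
With the tool pointing down it reaches from about 325 to 900 mm from the base axis. Payload 6.1 kg.
Tool frame: the origin (TCP) lies on the centre line of the jaws, within the pads' length; the fingertips stand ctrl.finger_overhang ahead of it and the grasp point (between the pads) lies 6 mm ahead of it (ctrl.finger_overhang is the distance from the TCP to the fingertips, in mm); z points along the fingers, y is the line along which they close (so a half turn about z gives the same grasp; the last joint's range is limited). The gripper opens to 85 mm and grips with 20 to 120 N. Pads are 22 mm wide; open, the fingers measure 114 mm over their backs; the gripper's body (76 mm by 85 mm) begins 54 mm behind the grasp point. The pads swing forward as they close: fully open they stand 13 mm farther back than shut.
Start: joints at [0.992, 0.22, 1.526, -0, 1.395, -0.126], TCP at [273.426, 562.009, 256.3] pointing down, gripper open.
Joint ranges: [-2.98, 2.98], [-0.91, 2.08], [0.09, 2.57], [-1.24, 4.39], [0.2, 2.65], [-2.68, 2.68]. Speed limits (rad/s): [2.57, 2.57, 3.01, 3.14, 3.14, 3.14].

INTERFACE

Orientations are given as a unit quaternion [x, y, z, w].
In Python, from station import ctrl gives the robot as it stands.
- The arm moves only by the tool play_rows, never from a script. Its argument "deltas" is one flat list of numbers, 6 for each row, row after row: the shift along the tool's x, y, z in mm, then the turn, a rotation vector about the tool's x, y, z in rad. A call has 1 to 8 rows; each row shifts and turns the commanded pose from where the row before left it, along the tool's axes as they then stand; what a row does not reach is not made up. A row lasts 1/12 s, in which the tool goes at most 41.7 mm and 7.16 degrees, less where a joint would pass 70% of its speed; a pose out of reach is approached as far as the arm can. A call with a gripper value outside its range is refused whole. "hand" is the closure, from 0 (fully open) to 1 (shut), set as the call begins (left out, the last holds). The fingers move at their own pace and stop on an object; "force" is the grip in N (left out, the last holds). Time passes only in rows, so rows that do not move let the fingers close. It gives the time, the measured TCP pose, the force, the opening and the grip force at its end, in the units of the state.
- ctrl.sense(): the state, without advancing time (a new reading comes with each control period).
- ctrl.read_camera(name): name is "scene" or "top" or "wrist"; returns the picture (384x512x3 uint8, red, green, blue); there is no depth.
- ctrl.camera_info(name): a dict with "intrinsics" (3x3 intrinsics, pixels), "dist" ([k1, k2, p1, p2, k3] as OpenCV has them; the pictures are not rectified), "position" and "orientation" of the camera in the world; the wrist camera has in their place "hand_eye" (4x4, takes a point from camera to tool coordinates, whose origin is the TCP and whose axes are the flange's). Camera axes: x right, y up, looking along -z (the intrinsics and any distortion apply to the point x, -y, -z); pixel columns grow to the right and rows downward; lengths in mm; the calibration is good to about 2 mm. A picture is of the moment at which its call begins: read the wrist's pose just before it. camera_info takes no time and is no camera call.
- ctrl.job_done(): hands the job in; it is judged then, once.
The state is a dict: "clock": time; "qpos": joint angles; "dq": joint speeds; "joint_torque": joint torques, N m; "position": TCP position; "tool_rot": TCP orientation; "wrist_force": force on the tool from outside, world axes, zero at the start; "moment": the same for the moment, N m; "finger_gap": finger opening in mm; "grasp_force": force on a finger pad.
Only numpy, scipy, OpenCV 4.12 (cv2) and the standard library are available. Lean on these libraries where they do the work, as an engineer would, in place of code of your own. Each camera call takes 0.05 s, during which the arm holds its last target. There are 200 camera calls.

TASK

Turn the tally counter's reset knob back to its zero stop, then put every silver profile lying flat in the grey-lined bay of the cardboard kit box and every blue clamp block lying flat in its black-lined bay. After zeroing, press the tally lever fully down once for each part kitted and let it come up each time, so that the counter ends showing exactly how many parts are in the box. Leave the mug, the spool and the spanner where they are.

Things in the scene. Friction and masses are not known exactly. Their poses are not given: they have to be found in the camera images.
- counter: green tally counter, a housing 125 x 125 mm and 60 mm high, fixed to the bench, with a white dial on top; origin at the middle of its underside, x from its lever side to its back, so the lever sticks out of its -x face; it stands left or right of the robot with kit_box on the other side
- tally (a joint): rotation of the reset knob, pointer and count wheel together, rad: 0 at the zero stop (pointer on the wide red tick, towards the lever), growing clockwise from above; one count = 0.524, black ticks mark 1 to 9, end stop 4.75. Light friction (0.06 N m), stays where left. Starts at 1.7 to 3.9. Each full lever press ratchets it on to the next count; the lever rising does not turn it back
- knob_grip (a point): point on the knob's axis, 92 mm above the bench, at which to grip it: a black upright bar 54 mm long, 14 mm thick, 72 to 108 mm above the bench, on a round black skirt of radius 27 mm (64 to 72 mm). The bar points as the pointer does: along the counter's -x at 0, turned clockwise by the joint value. Turn it counter-clockwise to reset
- press (a joint): rotation of the tally lever, rad: 0 up at rest, 0.36 fully down on its stop. A spring returns it; pressing the pad takes about 2.5 N to start and 6 to 10 N at the bottom. Press it right down to its stop: a shorter press turns the wheel only part of a count; let it rise fully (below 0.03) before the next press
- lever_pad (a point): middle of the top of the lever's round red pad (radius 17 mm), about 149 mm from the knob's axis along the counter's -x, 69 mm above the bench at rest and 38 mm fully down (it swings 3 mm away from the housing and tilts 20 degrees on the way); nothing is under it or beside it
- kit_box: open cardboard kit box fixed to the bench, 205 mm (x) by 290 mm (y), walls 40 mm high and 5 mm thick, floor 5 mm thick; a divider as high as the walls parts it into the rail bay (+y, grey liner, 195 x 170 mm inside) and the block bay (-y, black liner, 195 x 105 mm inside); origin at the middle of its underside
- rail_bay (a point): middle of the floor of the kit box's larger, grey-lined bay, 5 mm above the bench; the inside measures 195 mm along x and 170 mm along y (axes as kit_box)
- block_bay (a point): middle of the floor of the kit box's smaller, black-lined bay, 5 mm above the bench; the inside measures 195 mm along x and 105 mm along y (axes as kit_box)
- rail_a: aluminium slotted profile, a square bar 110 x 25 x 25 mm, silver with a black groove along each long face, lying flat on the bench; origin at its middle (12.5 mm above what it lies on), x along its length; it may lie on any of its four long faces; about 0.2 kg
- rail_b: aluminium slotted profile, a square bar 110 x 25 x 25 mm, silver with a black groove along each long face, lying flat on the bench; origin at its middle (12.5 mm above what it lies on), x along its length; it may lie on any of its four long faces; about 0.2 kg
- rail_c: aluminium slotted profile, a square bar 110 x 25 x 25 mm, silver with a black groove along each long face, lying flat on the bench; origin at its middle (12.5 mm above what it lies on), x along its length; it may lie on any of its four long faces; about 0.2 kg; may be absent
- block_a: blue clamp block 60 x 35 x 35 mm with two dark bores in its top, lying flat; origin at its middle (17.5 mm above what it lies on), x along its 60 mm length; it may lie on any of its four long faces; about 0.2 kg
- block_b: blue clamp block 60 x 35 x 35 mm with two dark bores in its top, lying flat; origin at its middle (17.5 mm above what it lies on), x along its 60 mm length; it may lie on any of its four long faces; about 0.2 kg; may be absent
- block_c: blue clamp block 60 x 35 x 35 mm with two dark bores in its top, lying flat; origin at its middle (17.5 mm above what it lies on), x along its 60 mm length; it may lie on any of its four long faces; about 0.2 kg; may be absent
- mug: bystander: blue mug, 80 mm wide, 95 mm high; origin under its middle; to be left alone
- spool: bystander: dark metal spool 60 mm wide, 55 mm high; origin under its middle; to be left alone
- spanner: bystander: steel spanner 170 mm long lying flat; to be left alone
Mind the look-alikes: they are no part of the job. What is shaped like the block_a but green or purple is not meant.

How it is judged (in metres and radians):
On the way, in this order (a step that is already met when the one before it is completed fails the run):
1. the counter is turned back to its zero stop with the lever up (value of joint tally below 0.08 rad and value of joint press below 0.06 rad), for 0.2 s.
2. the lever is pressed fully down and the counter shows one (value of joint press above 0.31 rad and value of joint tally between 0.3436 and 0.7036 rad), for 0.05 s.
3. the lever is pressed fully down and the counter shows two (value of joint press above 0.31 rad and value of joint tally between 0.8672 and 1.2272 rad), for 0.05 s.
4. the lever is pressed fully down and the counter shows three (value of joint press above 0.31 rad and value of joint tally between 1.3908 and 1.7508 rad), for 0.05 s.
5. the lever is pressed fully down and the counter shows four (value of joint press above 0.31 rad and value of joint tally between 1.9144 and 2.2744 rad), for 0.05 s.
At the end, for the whole second after the job is handed in: Every profile present lies flat on the floor of the grey-lined bay and every clamp block present lies flat on the floor of the black-lined bay; the lever is up (below 0.06 rad) and the counter shows the number of parts present (4 to 6; 0.524 rad each, within 0.16 rad) (value of joint press below 0.06 rad and value of joint tally between 1.9344 and 3.3016 rad and (value of joint tally above 2.458 rad or (height (world z) of rail_c below -9 m and value of joint press below 9 rad) or (height (world z) of block_b below -9 m and value of joint press below 9 rad)) and (value of joint tally above 2.458 rad or (height (world z) of rail_c below -9 m and value of joint press below 9 rad) or (height (world z) of block_c below -9 m and value of joint press below 9 rad)) and (value of joint tally above 2.458 rad or (height (world z) of block_b below -9 m and value of joint press below 9 rad) or (height (world z) of block_c below -9 m and value of joint press below 9 rad)) and (value of joint tally above 2.9816 rad or (height (world z) of rail_c below -9 m and value of joint press below 9 rad) or (height (world z) of block_b below -9 m and value of joint press below 9 rad) or (height (world z) of block_c below -9 m and value of joint press below 9 rad)) and (value of joint tally below 2.778 rad or height (world z) of rail_c above -9 m) and (value of joint tally below 2.778 rad or height (world z) of block_b above -9 m) and (value of joint tally below 2.778 rad or height (world z) of block_c above -9 m) and (value of joint tally below 2.2544 rad or height (world z) of any of rail_c, block_b above -9 m) and (value of joint tally below 2.2544 rad or height (world z) of any of rail_c, block_c above -9 m) and (value of joint tally below 2.2544 rad or height (world z) of any of block_b, block_c above -9 m) and x of rail_a in the frame of rail_bay between -0.095 and 0.095 m and y of rail_a in the frame of rail_bay between -0.078 and 0.078 m and z of rail_a in the frame of rail_bay between 0 and 0.0175 m and x of rail_b in the frame of rail_bay between -0.095 and 0.095 m and y of rail_b in the frame of rail_bay between -0.078 and 0.078 m and z of rail_b in the frame of rail_bay between 0 and 0.0175 m and x of rail_c in the frame of rail_bay between -0.095 and 0.095 m and y of rail_c in the frame of rail_bay between -0.078 and 0.078 m and z of rail_c in the frame of rail_bay between 0 and 0.0175 m and x of block_a in the frame of block_bay between -0.09 and 0.09 m and y of block_a in the frame of block_bay between -0.043 and 0.043 m and z of block_a in the frame of block_bay between 0 and 0.0225 m and x of block_b in the frame of block_bay between -0.09 and 0.09 m and y of block_b in the frame of block_bay between -0.043 and 0.043 m and z of block_b in the frame of block_bay between 0 and 0.0225 m and x of block_c in the frame of block_bay between -0.09 and 0.09 m and y of block_c in the frame of block_bay between -0.043 and 0.043 m and z of block_c in the frame of block_bay between 0 and 0.0225 m); the robot touches nothing.
It fails at once if the mug is moved more than 40 mm (distance of mug from where it was at the start of the episode above 0.04 m).
It fails at once if the spool is moved more than 40 mm (distance of spool from where it was at the start of the episode above 0.04 m).
It fails at once if the spanner is moved more than 40 mm (distance of spanner from where it was at the start of the episode above 0.04 m).
Of rail_c, block_b, block_c only 1 to 3 are there at a start; the rules pass over those that are not, and their reading is None.
At some moment in a run one of rail_a, rail_b, rail_c, block_a, block_b, block_c may be knocked a few centimetres aside while the robot is not near it.
Once in a run the grip may slacken for a moment while it holds something.
It also fails if it takes over 210 s, if anything falls off the work surface, if the arm or the gripper's body presses on something with over 40 N, if the wrist force passes 120 N, or if a joint passes its speed limit or range.

## Working session

There is one attempt and no reset: what is moved stays moved. The work goes in short steps, Python scripts to look and compute and a tool call to move; the robot and the scene stay as the last step left them, time stands still between calls to the robot, and variables do not carry over. Pictures are saved under pics/ and viewed, at most 14 in all, crops included, and the job is handed in when it is done.

Besides the shell and the picture viewer there is one more tool, called after "Emit:" as a command line: name --argument value ..., lists and objects as JSON in quotes. play_rows: Moves the arm, as the interface text tells. Its arguments: {"type":"object","properties":{"deltas":{"type":"array"},"hand":{"type":"number"},"force":{"type":"number"}},"required":["deltas"]}

```bash
mkdir -p pics; ls; cat > h.py <<'E'
import numpy as np, cv2
from scipy.spatial.transform import Rotation as R
from station import ctrl
def cam(name):
    i=ctrl.camera_info(name); K=np.array(i["intrinsics"],float); d=np.array(i["dist"],float)
    if name=="wrist":
        s=ctrl.sense(); T=np.eye(4); T[:3,:3]=R.from_quat(s["tool_rot"]).as_matrix(); T[:3,3]=s["position"]
        T=T@np.array(i["hand_eye"]); return K,d,T[:3,3],T[:3,:3]
    return K,d,np.array(i["position"]),R.from_quat(i["orientation"]).as_matrix()
def snap(name,fn=None):
    c=cam(name); im=ctrl.read_camera(name)
    if fn: cv2.imwrite("pics/"+fn,im[:,:,::-1])
    return c,im
def pix2w(c,uv,z):
    K,d,p,M=c; q=cv2.undistortPoints(np.array(uv,float).reshape(-1,1,2),K,d).reshape(-1,2)
    r=np.c_[q[:,0],-q[:,1],-np.ones(len(q))]@M.T
    return p+r*((np.asarray(z)-p[2])/r[:,2])[:,None]
def w2pix(c,X):
    K,d,p,M=c; q=(np.atleast_2d(X)-p)@M; q=q*[1,-1,-1]
    return cv2.projectPoints(q,np.zeros(3),np.zeros(3),K,d)[0].reshape(-1,2)
E
python3 - <<'E'
from h import *
s=ctrl.sense();print(s, ctrl.finger_overhang)
for n in("top","scene"):
    c,im=snap(n);print(n,c[2],c[3].round(2).tolist()); 
    cv2.imwrite(f"pics/{n}0.png",cv2.resize(im,(800,600),interpolation=cv2.INTER_CUBIC)[:,:,::-1])
print(ctrl.camera_info("wrist"))
E
```

```text
pics
{'clock': 0.0, 'qpos': array([ 9.91888845e-01,  2.21253933e-01,  1.52758134e+00, -3.34916975e-05,
        1.39469338e+00, -1.26094613e-01]), 'dq': array([-0.00206063, -0.00130617,  0.00062513, -0.00088611, -0.00032906,
        0.00033472]), 'joint_torque': array([ 9.00190429e-06, -4.96900856e+01, -3.89393342e+01, -2.21064388e-04,
        1.12919393e-02, -7.65851894e-06]), 'position': array([273.14527712, 561.54918504, 255.19771826]), 'tool_rot': array([ 2.24474145e-01,  9.74479564e-01, -9.14174432e-04, -3.18729157e-04]), 'wrist_force': array([ 0.07025558,  0.77849606, -0.04353638]), 'moment': array([-0.03280769,  0.0030404 ,  0.01692975]), 'grasp_force': 0.0, 'finger_gap': 85.56398145965929} 25.0
top [ 437.72140706   -5.31709695 1324.82727907] [[-0.01, 0.99, -0.1], [-1.0, -0.01, 0.02], [0.02, 0.1, 0.99]]
scene [1236.18325073 -753.52928153  946.03415766] [[0.74, -0.45, 0.5], [0.67, 0.47, -0.57], [0.02, 0.76, 0.65]]
{'intrinsics': array([[322.53323631,   0.        , 253.09331517],
       [  0.        , 322.53323631, 187.01585694],
       [  0.        ,   0.        ,   1.        ]]), 'dist': array([0.009258, 0.      , 0.      , 0.      , 0.      ]), 'hand_eye': array([[-5.62678278e-04,  9.61139890e-01,  2.76061217e-01,
         6.96539495e+01],
       [ 9.99999695e-01,  3.91257066e-04,  6.76028798e-04,
         2.61560117e-01],
       [ 5.41747343e-04,  2.76061513e-01, -9.61139817e-01,
        -1.17374615e+02],
       [ 0.00000000e+00,  0.00000000e+00,  0.00000000e+00,
         1.00000000e+00]])}
```

View pics/top0.png

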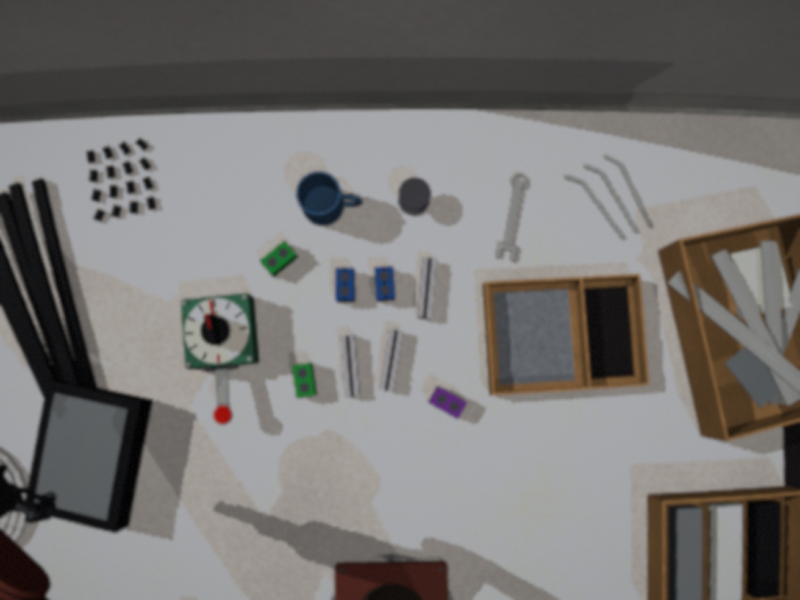

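View pics/scene0.png

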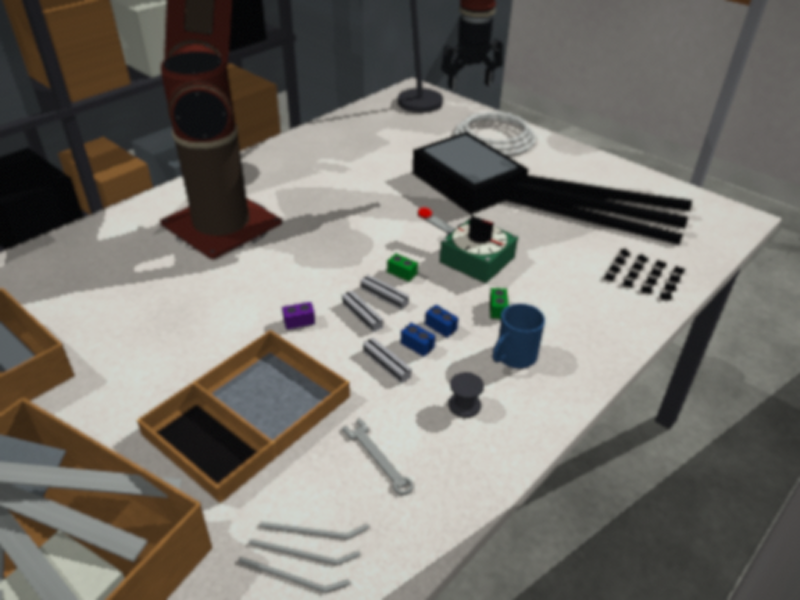

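The top view shows 3 silver rails (800x600 px: (427,288), (350,366), (390,360)), 2 blue blocks ((345,285), (384,283)), and the counter at (218,331) with its pad at (222,415). The kit box is at (565,335). That makes five parts.

```bash
python3 - <<'E'
from h import *
c,im=snap("top")
k=512/800
def P(n,uv,z):
    print(n,pix2w(c,np.array(uv)*k,z).round(0)[:,:2].tolist())
P("railR ends mid",[[432,258],[423,318]],25)
P("railL",[[347,336],[353,396]],25)
P("railM",[[394,330],[387,390]],25)
P("blk1",[[345,284],[345,270],[345,299]],35)
P("blk2",[[384,283],[383,268],[386,299]],35)
P("box corners",[[483,283],[641,276],[648,385],[490,394]],40)
P("div",[[579,279],[587,389]],40)
P("cnt corners",[[183,297],[254,293],[258,365],[185,371]],60)
P("pad",[[222,415]],69)
P("spool,mug,green,green,purple",[[414,195],[320,197],[279,258],[304,380],[448,402]],[55,95,35,35,35])
P("spanner",[[508,255],[519,180]],5)
hsv=cv2.cvtColor(im,cv2.COLOR_RGB2HSV)
for n,lo,hi,z in(("blue",(105,120,40),(125,255,255),35),("red",(0,200,120),(5,255,255),69)):
    m=cv2.inRange(hsv,lo,hi); nn,l,st,ce=cv2.connectedComponentsWithStats(m)
    for i in range(1,nn):
        if st[i,4]>60: print(n,st[i],ce[i]/k,pix2w(c,ce[i],z).round(0))
cr=im[180:280,110:180]
cv2.imwrite("pics/c1.png",cv2.resize(cr,None,fx=6,fy=6,interpolation=cv2.INTER_CUBIC)[:,:,::-1])
E
```

```text
railR ends mid [[653.0, -82.0], [544.0, -64.0]]
railL [[513.0, 73.0], [405.0, 63.0]]
railM [[523.0, -12.0], [415.0, 2.0]]
blk1 [[606.0, 76.0], [631.0, 76.0], [579.0, 76.0]]
blk2 [[607.0, 6.0], [634.0, 7.0], [578.0, 2.0]]
box corners [[605.0, -173.0], [615.0, -467.0], [416.0, -472.0], [406.0, -181.0]]
div [[611.0, -349.0], [411.0, -357.0]]
cnt corners [[582.0, 364.0], [588.0, 236.0], [461.0, 228.0], [451.0, 359.0]]
pad [[374.0, 290.0]]
spool,mug,green,green,purple [[764.0, -50.0], [752.0, 116.0], [655.0, 196.0], [434.0, 150.0], [392.0, -106.0]]
spanner [[661.0, -225.0], [805.0, -251.0]]
blue [191 112  30  30 564] [320.40669326 198.40425532] [[764. 121.  35.]]
blue [216 173  10  19 138] [344.80298913 284.82789855] [[604.  76.  35.]]
blue [241 172  11  20 149] [384.02894295 284.07088926] [[605.   6.  35.]]
red [138 261   9   9  63] [222.04861111 413.98809524] [[376. 289.  69.]]
```

View pics/c1.png

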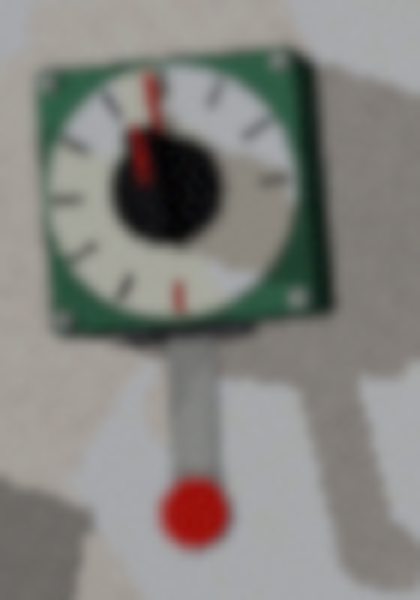

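The counter's zero tick points at the lever and the pointer is just short of tick 6, so the joint is at about 3.0 rad. I'm moving over the counter.

Emit:
play_rows --deltas '[-34,-13,0,0,0,0,-34,-13,0,0,0,0,-34,-13,0,0,0,0,-34,-13,0,0,0,0,-34,-13,0,0,0,0,-34,-13,0,0,0,0,-34,-13,0,0,0,0,-34,-13,0,0,0,0]' --hand 0.3

```text
clock: 0.82
position: [473.3, 347.9, 256.1]
tool_rot: [0.224, 0.974, -0.0, -0.0]
wrist_force: [0.3, 0.9, 0.1]
finger_gap: 59.9
grasp_force: 0.0
```

Emit:
play_rows --deltas '[-34,-13,25,0,0,0,-34,-13,30,0,0,0,0,0,0,0,0,0.12,0,0,0,0,0,0.12,0,0,0,0,0,0.12,0,0,0,0,0,0.12,0,0,0,0,0,0.12,0,0,0,0,0,0.12]'

```text
clock: 1.48
position: [517.8, 300.8, 205.7]
tool_rot: [0.556, 0.831, -0.0, -0.0]
wrist_force: [1.2, -0.1, 0.2]
finger_gap: 60.0
grasp_force: 0.0
```

Emit:
play_rows --deltas '[0,0,0,0,0,0.12,0,0,0,0,0,0.12,0,0,0,0,0,0.12,0,0,0,0,0,0.12,0,0,0,0,0,0.12,0,0,0,0,0,0.12,0,0,0,0,0,0.12,0,0,0,0,0,0.12]'

```text
clock: 2.15
position: [517.7, 300.9, 205.8]
tool_rot: [0.877, 0.481, -0.0, -0.0]
wrist_force: [-0.2, 0.9, 0.4]
finger_gap: 59.9
grasp_force: 0.0
```

Emit:
play_rows --deltas '[0,0,0,0,0,0.12,0,0,0,0,0,0.12,0,0,0,0,0,0.12,0,0,0,0,0,0.12,0,0,0,0,0,0.12,0,0,0,0,0,0.12,0,0,0,0,0,0.12,0,0,0,0,0,0]'

```text
clock: 2.82
position: [517.8, 300.9, 205.8]
tool_rot: [0.997, 0.082, -0.0, 0.0]
wrist_force: [0.2, -0.6, -0.0]
finger_gap: 60.2
grasp_force: 0.0
```

```bash
cat >> h.py <<'E'
def st():
    s=ctrl.sense(); M=R.from_quat(s["tool_rot"]).as_matrix()
    print("t",round(s["clock"],1),"pos",s["position"].round(1),"yang",round(float(np.arctan2(M[1,1],M[0,1])),3),"zax",M[:,2].round(3),"q6",round(s["qpos"][5],2),"gap",round(s["finger_gap"],1),"gf",round(s["grasp_force"],1),"F",s["wrist_force"].round(1)); return s,M
def goto(x,y,z,yang=None):
    s,M=st(); print("tool delta",(M.T@(np.array([x,y,z])-s["position"])).round(1), end=" ")
    if yang is not None:
        d=yang-np.arctan2(M[1,1],M[0,1]); print("rotz(tool)", round(float(-((d+np.pi)%(2*np.pi)-np.pi)),3), end="")
    print()
E
python3 - <<'E'
from h import *
st(); c,im=snap("wrist")
cv2.imwrite("pics/w1.png",cv2.resize(im,(800,600),interpolation=cv2.INTER_CUBIC)[:,:,::-1])
E
```

```text
t 2.8 pos [517.8 300.9 205.8] yang -1.406 zax [-0.001 -0.    -1.   ] q6 1.8 gap 60.2 gf 0.0 F [ 0.2 -0.6 -0. ]
```

View pics/w1.png

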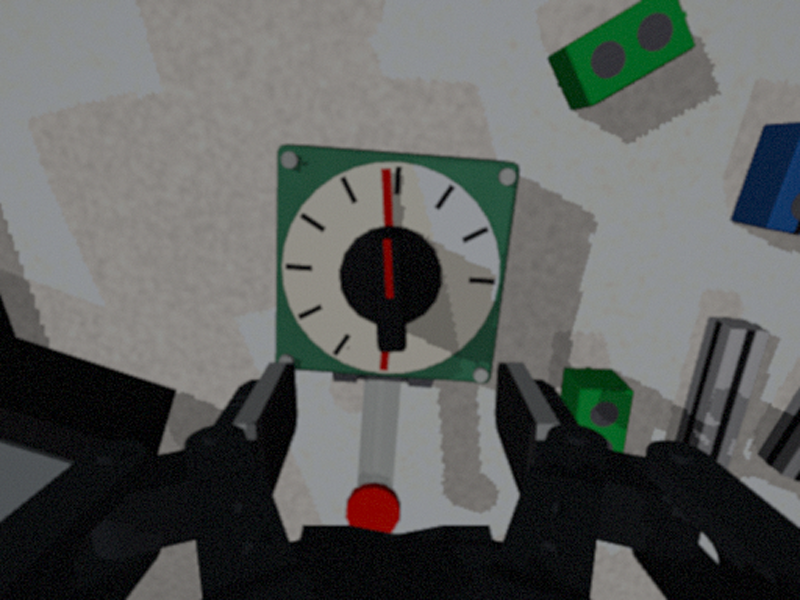

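```bash
python3 - <<'E'
from h import *
c=cam("wrist");k=.64
def P(n,uv,z): print(n,pix2w(c,np.array(uv)*k,z).round(1)[:,:2].tolist())
P("bar",[[387,238],[392,350],[390,298]],108)
P("skirt",[[390,277]],68)
P("needle",[[387,168],[389,225]],62)
P("corn",[[279,146],[519,164],[493,381],[278,366]],60)
P("ticks0,6",[[384,360],[398,180]],61)
P("pad",[[373,510]],69)
E
```

```text
bar [[549.6, 310.0], [498.8, 299.1], [523.2, 304.2]]
skirt [[522.5, 304.5]]
needle [[576.6, 315.2], [548.4, 309.4]]
corn [[577.8, 370.3], [589.7, 249.7], [469.9, 235.8], [458.3, 358.2]]
ticks0,6 [[472.6, 299.5], [571.7, 308.7]]
pad [[379.0, 290.5]]
```

```bash
python3 - <<'E'
from h import *
goto(523.7,304.3,103,-1.364)
E
```

```text
t 2.9 pos [517.8 300.9 205.9] yang -1.4 zax [-0.001 -0.    -1.   ] q6 1.79 gap 59.9 gf 0.0 F [-1.  -0.2 -0.1]
tool delta [  6.5  -2.4 102.9] rotz(tool) -0.036
```

Emit:
play_rows --deltas '[6.5,-2.4,0,0,0,-0.036,0,0,30,0,0,0,0,0,30,0,0,0,0,0,20,0,0,0,0,0,15,0,0,0,0,0,8,0,0,0,0,0,0,0,0,0]'

```text
clock: 3.45
position: [522.5, 303.8, 100.7]
tool_rot: [0.995, 0.103, -0.002, 0.001]
wrist_force: [-0.2, -0.1, -0.6]
finger_gap: 60.1
grasp_force: 0.0
```

Emit:
play_rows --deltas '[0,0,0,0,0,0,0,0,0,0,0,0,0,0,0,0,0,0,0,0,0,0,0,0,0,0,0,0,0,0,0,0,0,0,0,0]' --hand 1 --force 30

```text
clock: 3.95
position: [524.9, 305.0, 104.8]
tool_rot: [0.995, 0.102, 0.001, -0.0]
wrist_force: [-0.4, -0.1, 5.9]
finger_gap: 13.7
grasp_force: 33.9
```

Emit:
play_rows --deltas '[0,0,-1.5,0,0,0,0,0,0,0,0,-0.12,0,0,0,0,0,-0.12,0,0,0,0,0,-0.12,0,0,0,0,0,-0.12,0,0,0,0,0,-0.12,0,0,0,0,0,-0.12,0,0,0,0,0,-0.12]'

```text
clock: 4.62
position: [523.8, 306.4, 104.9]
tool_rot: [0.865, 0.501, 0.001, -0.001]
wrist_force: [-0.4, 8.1, 0.1]
finger_gap: 13.1
grasp_force: 32.8
```

Emit:
play_rows --deltas '[0,0,0,0,0,-0.12,0,0,0,0,0,-0.12,0,0,0,0,0,-0.12,0,0,0,0,0,-0.12,0,0,0,0,0,-0.12,0,0,0,0,0,-0.12,0,0,0,0,0,-0.12,0,0,0,0,0,-0.12]'

```text
clock: 5.28
position: [521.8, 306.5, 104.8]
tool_rot: [0.536, 0.844, 0.0, -0.002]
wrist_force: [-9.4, 7.5, 5.2]
finger_gap: 13.9
grasp_force: 33.7
```

Emit:
play_rows --deltas '[0,0,0,0,0,-0.12,0,0,0,0,0,-0.12,0,0,0,0,0,-0.12,0,0,0,0,0,-0.12,0,0,0,0,0,-0.12,0,0,0,0,0,-0.12,0,0,0,0,0,-0.12,0,0,0,0,0,0]'

```text
clock: 5.95
position: [520.6, 305.2, 104.8]
tool_rot: [0.144, 0.99, -0.001, -0.003]
wrist_force: [-13.3, 1.6, 10.7]
finger_gap: 13.4
grasp_force: 34.4
```

```bash
python3 - <<'E'
from h import *
s,M=st(); print(s["moment"])
E
```

```text
t 6.0 pos [520.6 305.2 104.8] yang 1.281 zax [-0.007 -0.    -1.   ] q6 -0.88 gap 13.4 gf 34.4 F [-13.3   1.6  10.7]
[0.40710655 1.96268574 0.05365471]
```

Emit:
play_rows --deltas '[2,0,-0.5,0,0,0,0,0,0,0,0,-0.1,0,0,0,0,0,-0.1,0,0,0,0,0,-0.1,0,0,0,0,0,-0.06,0,0,0,0,0,0]'

```text
clock: 6.45
position: [520.3, 304.5, 104.8]
tool_rot: [-0.033, 0.999, -0.001, -0.002]
wrist_force: [-6.8, -1.7, 3.9]
finger_gap: 13.4
grasp_force: 33.6
```

```bash
python3 - <<'E'
from h import *
s,M=st(); print(s["moment"])
E
```

```text
t 6.5 pos [520.3 304.5 104.8] yang 1.638 zax [-0.004 -0.002 -1.   ] q6 -1.24 gap 13.4 gf 33.6 F [-6.8 -1.7  3.9]
[-0.19577023  0.92414874  0.02052735]
```

Emit:
play_rows --deltas '[0,0,0,0,0,-0.03,0,0,0,0,0,-0.03,0,0,0,0,0,0]'

```text
clock: 6.7
position: [520.3, 304.4, 104.9]
tool_rot: [-0.061, 0.998, -0.0, -0.002]
wrist_force: [-6.8, -2.0, 4.6]
finger_gap: 13.3
grasp_force: 43.8
```

```bash
python3 - <<'E'
from h import *
s,M=st(); print(s["moment"])
E
```

```text
t 6.7 pos [520.3 304.4 104.9] yang 1.693 zax [-0.004 -0.001 -1.   ] q6 -1.3 gap 13.3 gf 43.8 F [-6.8 -2.   4.6]
[-0.29006334  0.97011891 -1.10295606]
```

Emit:
play_rows --deltas '[0,0,0,0,0,-0.03,0,0,0,0,0,-0.03,0,0,0,0,0,0]'

```text
clock: 6.95
position: [520.7, 304.4, 105.0]
tool_rot: [-0.09, 0.996, -0.0, -0.002]
wrist_force: [-5.0, -1.6, 3.7]
finger_gap: 13.7
grasp_force: 78.0
```

```bash
python3 - <<'E'
from h import *
s,M=st(); print(s["moment"])
E
```

```text
t 7.0 pos [520.7 304.4 105. ] yang 1.752 zax [-0.004 -0.001 -1.   ] q6 -1.35 gap 13.7 gf 78.0 F [-5.  -1.6  3.7]
[-0.32594388  0.83628618 -1.77878309]
```

Emit:
play_rows --deltas '[0,0,0,0,0,0,0,0,0,0,0,0,0,0,0,0,0,0,0,0,-20,0,0,0,0,0,-30,0,0,0,0,0,0,0,0,0]' --hand 0.4

```text
clock: 7.45
position: [525.3, 306.4, 161.2]
tool_rot: [-0.092, 0.996, 0.001, 0.004]
wrist_force: [1.4, 1.1, 1.1]
finger_gap: 51.1
grasp_force: 0.0
```

```bash
python3 - <<'E'
from h import *
print(ctrl.finger_overhang); goto(375,290.5,130)
c,im=snap("wrist"); cv2.imwrite("pics/w2.png",im[:,:,::-1])
E
```

```text
25.0
t 7.5 pos [525.3 306.4 161.2] yang 1.754 zax [ 0.008  0.003 -1.   ] q6 -1.36 gap 51.1 gf 0.0 F [1.4 1.1 1.1]
tool delta [150.9  11.7  29.9]
```

View pics/w2.png

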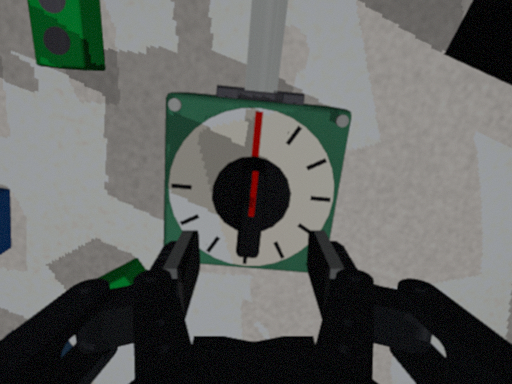

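The pointer (258,130) is on the wide red tick, so the counter is zeroed. Next is the lever pad, with the fingers shut.

Emit:
play_rows --deltas '[30,2.3,0,0,0,0,30,2.3,0,0,0,0,30,2.3,0,0,0,0,30,2.3,0,0,0,0,31,2.5,0,0,0,0,0,0,30,0,0,0,0,0,10,0,0,0,0,0,0,0,0,0]' --hand 1

```text
clock: 8.17
position: [369.3, 287.8, 112.3]
tool_rot: [-0.092, 0.996, -0.001, -0.003]
wrist_force: [-0.2, -0.7, 0.2]
finger_gap: -0.2
grasp_force: 0.0
```

Emit:
play_rows --deltas '[0,0,5,0,0,0,0,0,5,0,0,0,0,0,0,0,0,0]'

```text
clock: 8.42
position: [371.9, 288.9, 104.5]
tool_rot: [-0.091, 0.996, -0.0, -0.001]
wrist_force: [0.3, -0.3, -0.0]
finger_gap: -0.2
grasp_force: 0.0
```

Emit:
play_rows --deltas '[0,0,5,0,0,0,0,0,5,0,0,0,0,0,0,0,0,0]'

```text
clock: 8.67
position: [371.5, 288.9, 94.5]
tool_rot: [-0.091, 0.996, -0.0, -0.0]
wrist_force: [0.8, 0.5, 1.6]
finger_gap: -0.1
grasp_force: 0.7
```

Emit:
play_rows --deltas '[0,0,5,0,0,0,0,0,5,0,0,0,0,0,0,0,0,0]'

```text
clock: 8.92
position: [371.2, 288.9, 84.4]
tool_rot: [-0.091, 0.996, -0.0, -0.0]
wrist_force: [0.2, 0.6, 3.5]
finger_gap: 0.1
grasp_force: 1.3
```

Emit:
play_rows --deltas '[0,0,5,0,0,0,0,0,5,0,0,0,0,0,0,0,0,0]'

```text
clock: 9.17
position: [371.3, 289.2, 74.8]
tool_rot: [-0.091, 0.996, 0.0, -0.0]
wrist_force: [-3.2, -0.2, 5.5]
finger_gap: -0.1
grasp_force: 3.0
```

Emit:
play_rows --deltas '[0,0,4,0,0,0,0,0,0,0,0,0,0,0,0,0,0,0]'

```text
clock: 9.42
position: [371.2, 289.2, 71.2]
tool_rot: [-0.092, 0.996, 0.0, -0.0]
wrist_force: [-3.4, 0.1, 6.7]
finger_gap: 0.0
grasp_force: 3.1
```

Emit:
play_rows --deltas '[0,0,3,0,0,0,0,0,0,0,0,0,0,0,0,0,0,0]'

```text
clock: 9.67
position: [371.3, 289.2, 68.2]
tool_rot: [-0.092, 0.996, 0.0, -0.0]
wrist_force: [-2.6, 0.3, 6.2]
finger_gap: -0.3
grasp_force: 3.4
```

Emit:
play_rows --deltas '[0,0,2,0,0,0,0,0,0,0,0,0,0,0,0,0,0,0]'

```text
clock: 9.92
position: [371.4, 289.2, 66.3]
tool_rot: [-0.092, 0.996, 0.0, -0.0]
wrist_force: [-3.3, -0.5, 5.8]
finger_gap: 0.3
grasp_force: 3.6
```

Emit:
play_rows --deltas '[0,0,2,0,0,0,0,0,0,0,0,0]'

```text
clock: 10.08
position: [371.5, 289.2, 64.3]
tool_rot: [-0.092, 0.996, 0.0, 0.0]
wrist_force: [-3.0, -0.2, 7.4]
finger_gap: 0.1
grasp_force: 3.8
```

Emit:
play_rows --deltas '[0,0,1.5,0,0,0,0,0,0,0,0,0]'

```text
clock: 10.25
position: [371.6, 289.3, 63.8]
tool_rot: [-0.092, 0.996, 0.0, -0.0]
wrist_force: [-6.7, -1.8, 16.8]
finger_gap: 0.1
grasp_force: 8.5
```

Emit:
play_rows --deltas '[0,0,1.5,0,0,0,0,0,0,0,0,0]'

```text
clock: 10.42
position: [371.7, 289.4, 63.5]
tool_rot: [-0.092, 0.996, -0.0, -0.0]
wrist_force: [-11.1, -5.7, 27.6]
finger_gap: -0.1
grasp_force: 15.0
```

Emit:
play_rows --deltas '[0,0,-13,0,0,0,0,0,-13,0,0,0,0,0,-13,0,0,0,0,0,0,0,0,0,0,0,0,0,0,0]'

```text
clock: 10.83
position: [371.9, 289.1, 100.3]
tool_rot: [-0.091, 0.996, 0.0, 0.001]
wrist_force: [0.1, 0.5, 0.3]
finger_gap: 0.2
grasp_force: 0.0
```

Emit:
play_rows --deltas '[0,0,10,0,0,0,0,0,10,0,0,0,0,0,10,0,0,0,0,0,5,0,0,0,0,0,3,0,0,0,0,0,0,0,0,0,0,0,0,0,0,0]'

```text
clock: 11.42
position: [371.2, 289.3, 63.3]
tool_rot: [-0.092, 0.996, -0.0, -0.001]
wrist_force: [-11.4, -3.2, 32.0]
finger_gap: -0.1
grasp_force: 16.8
```

```bash
python3 - <<'E'
from h import *
st()
c,im=snap("top"); cv2.imwrite("pics/t2.png",cv2.resize(im[170:290,105:265],None,fx=5,fy=5,interpolation=cv2.INTER_CUBIC)[:,:,::-1])
E
```

```text
t 11.4 pos [371.2 289.3  63.3] yang 1.754 zax [-0.002 -0.001 -1.   ] q6 -1.26 gap -0.1 gf 16.8 F [-11.4  -3.2  32. ]
```

View pics/t2.png

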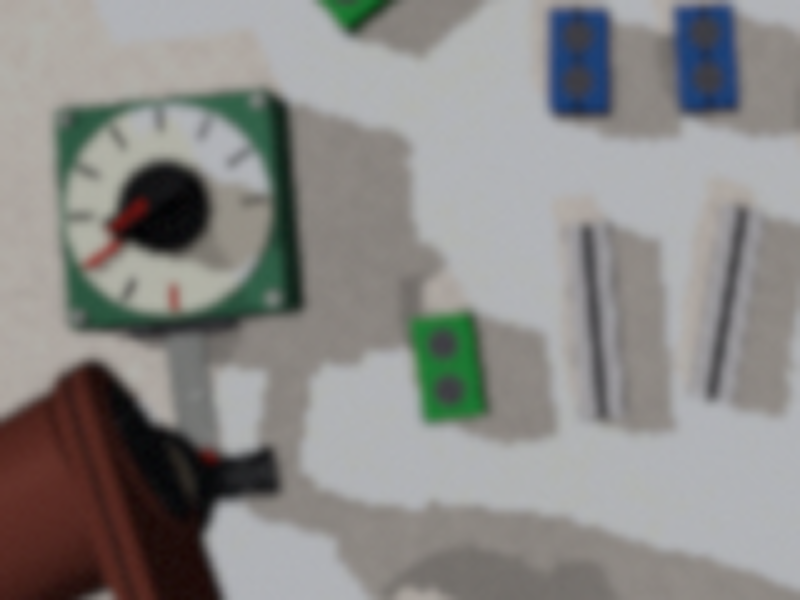

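The pointer is at tick 2 (crop (95,262)) after two presses. Three more presses, slightly shallower.

Emit:
play_rows --deltas '[0,0,-13,0,0,0,0,0,-13,0,0,0,0,0,-13,0,0,0,0,0,0,0,0,0,0,0,0,0,0,0]'

```text
clock: 11.88
position: [371.1, 288.7, 99.8]
tool_rot: [-0.091, 0.996, -0.0, -0.0]
wrist_force: [-0.1, 0.4, -0.3]
finger_gap: 0.0
grasp_force: 0.0
```

Emit:
play_rows --deltas '[0,0,10,0,0,0,0,0,10,0,0,0,0,0,10,0,0,0,0,0,5,0,0,0,0,0,3,0,0,0,0,0,0,0,0,0,0,0,0,0,0,0]'

```text
clock: 12.47
position: [370.7, 289.0, 63.4]
tool_rot: [-0.092, 0.996, -0.0, -0.001]
wrist_force: [-9.6, -3.4, 25.5]
finger_gap: -0.2
grasp_force: 13.5
```

Emit:
play_rows --deltas '[0,0,-13,0,0,0,0,0,-13,0,0,0,0,0,-13,0,0,0,0,0,0,0,0,0,0,0,0,0,0,0]'

```text
clock: 12.88
position: [371.1, 288.7, 100.8]
tool_rot: [-0.091, 0.996, -0.0, -0.0]
wrist_force: [-0.5, -0.5, 0.2]
finger_gap: 0.2
grasp_force: 0.0
```

Emit:
play_rows --deltas '[0,0,10,0,0,0,0,0,10,0,0,0,0,0,10,0,0,0,0,0,5,0,0,0,0,0,4,0,0,0,0,0,0,0,0,0,0,0,0,0,0,0]'

```text
clock: 13.47
position: [370.6, 289.0, 63.4]
tool_rot: [-0.092, 0.996, -0.0, -0.001]
wrist_force: [-10.4, -3.3, 24.6]
finger_gap: 0.3
grasp_force: 13.4
```

Emit:
play_rows --deltas '[0,0,-13,0,0,0,0,0,-13,0,0,0,0,0,-13,0,0,0,0,0,0,0,0,0,0,0,0,0,0,0]'

```text
clock: 13.88
position: [371.1, 288.7, 100.8]
tool_rot: [-0.091, 0.996, -0.0, -0.0]
wrist_force: [-0.7, -0.9, 0.2]
finger_gap: 0.3
grasp_force: 0.0
```

Emit:
play_rows --deltas '[0,0,10,0,0,0,0,0,10,0,0,0,0,0,10,0,0,0,0,0,5,0,0,0,0,0,4,0,0,0,0,0,0,0,0,0,0,0,0,0,0,0]'

```text
clock: 14.47
position: [370.7, 289.0, 63.4]
tool_rot: [-0.092, 0.996, -0.0, -0.001]
wrist_force: [-8.9, -3.1, 25.1]
finger_gap: 0.3
grasp_force: 13.4
```

Emit:
play_rows --deltas '[0,0,-13,0,0,0,0,0,-13,0,0,0,0,0,-13,0,0,0,0,0,-30,0,0,0,0,0,-30,0,0,0,0,0,-30,0,0,0,0,0,-30,0,0,0,0,0,0,0,0,0]'

```text
clock: 15.13
position: [374.1, 290.3, 226.4]
tool_rot: [-0.092, 0.996, 0.001, 0.004]
wrist_force: [0.8, 1.4, 0.8]
finger_gap: 0.2
grasp_force: 0.0
```

```bash
python3 - <<'E'
from h import *
# railL (459,68) ang .092 ; close along perpendicular
goto(459,68,200,0.092+np.pi/2)
c,im=snap("top"); cv2.imwrite("pics/t3.png",im[:,:,::-1])
E
```

```text
t 15.1 pos [374.1 290.3 226.4] yang 1.754 zax [ 0.007  0.003 -1.   ] q6 -1.26 gap 0.2 gf 0.0 F [0.8 1.4 0.8]
tool delta [ -42.8 -234.1   26.2] rotz(tool) 0.091
```

Emit:
play_rows --deltas '[-9,-37,-6,0,0,0,-9,-37,-6,0,0,0,-9,-37,-6,0,0,0,-9,-37,-6,0,0,0,-9,-37,-6,0,0,0,-9,-37,-6,0,0,0,-9,-37,-4,0,0,0,-9,-37,-4,0,0,0]' --hand 0.5

```text
clock: 15.85
position: [495.7, 9.2, 263.1]
tool_rot: [-0.091, 0.996, 0.0, -0.002]
wrist_force: [0.2, 0.9, -0.1]
finger_gap: 42.6
grasp_force: 0.0
```

Emit:
play_rows --deltas '[0,0,0,0,0,0.09,0,0,0,0,0,0.09,0,0,0,0,0,0,0,0,0,0,0,0]'

```text
clock: 16.18
position: [495.3, 11.0, 263.4]
tool_rot: [-0.003, 1.0, 0.0, -0.002]
wrist_force: [-0.3, 0.1, -0.5]
finger_gap: 42.6
grasp_force: 0.0
```

```bash
python3 - <<'E'
from h import *
st(); c,im=snap("wrist"); cv2.imwrite("pics/w3.png",cv2.resize(im,(800,600),interpolation=cv2.INTER_CUBIC)[:,:,::-1])
import pickle; pickle.dump(c,open("c3.pkl","wb"))
E
```

```text
t 16.2 pos [495.3  11.  263.4] yang 1.576 zax [-0.004  0.001 -1.   ] q6 -1.71 gap 42.6 gf 0.0 F [-0.3  0.1 -0.5]
```

View pics/w3.png

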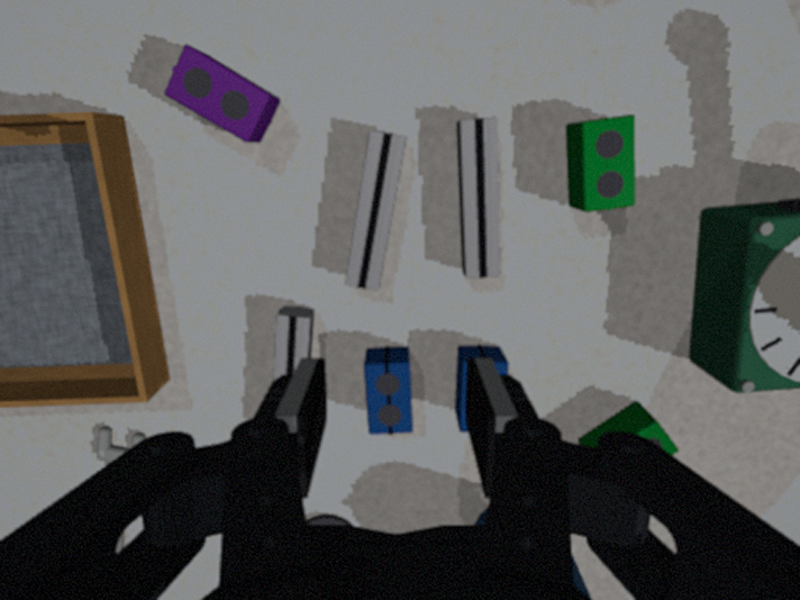

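```bash
python3 - <<'E'
from h import *; import pickle
c=pickle.load(open("c3.pkl","rb"));k=.64
def P(n,uv,z):
    w=pix2w(c,np.array(uv)*k,z)[:,:2]; d=w[1]-w[0]; print(n,w.round(1).tolist(),w.mean(0).round(1),np.hypot(*d).round(1),np.arctan2(d[1],d[0]).round(3))
P("railL",[[479,118],[484,276]],25)
P("railM",[[388,134],[367,288]],25)
P("blk2",[[387,362],[390,434]],35)
P("boxnear edge (y max)",[[107,116],[152,402]],40)
goto(464,65,100)
E
```

```text
railL [[405.6, 66.4], [514.3, 75.5]] [459.9  71. ] 109.0 0.084
railM [[416.1, 5.6], [523.7, -9.7]] [469.9  -2. ] 108.7 -0.141
blk2 [[577.9, 5.1], [638.1, 7.5]] [608.    6.3] 60.3 0.039
boxnear edge (y max) [[406.7, -173.3], [608.7, -170.3]] [ 507.7 -171.8] 202.0 0.015
t 16.2 pos [495.4  11.3 263.9] yang 1.577 zax [-0.003  0.    -1.   ] q6 -1.71 gap 42.7 gf 0.0 F [-0.2  0.4  0.1]
tool delta [ 30.5  53.8 164.1]
```

Emit:
play_rows --deltas '[12,20,20,0,0,0,12,20,25,0,0,0,11.5,20,25,0,0,-0.078,0,0,35,0,0,0,0,0,35,0,0,0,0,0,35,0,0,0,0,0,20,0,0,0,0,0,0,0,0,0]'

```text
clock: 16.9
position: [455.5, 71.7, 65.8]
tool_rot: [-0.042, 0.999, 0.0, -0.005]
wrist_force: [-1.4, 0.5, -0.1]
finger_gap: 42.9
grasp_force: 0.0
```

```bash
python3 - <<'E'
from h import *
goto(460,71,29,1.655)
E
```

```text
t 16.9 pos [455.5  71.7  65.8] yang 1.656 zax [-0.01  0.   -1.  ] q6 -1.67 gap 42.9 gf 0.0 F [-1.4  0.5 -0.1]
tool delta [-4.8 -1.1 36.7] rotz(tool) 0.001
```

Emit:
play_rows --deltas '[0,0,18,0,0,0,0,0,16,0,0,0,0,0,0,0,0,0,0,0,0,0,0,0]'

```text
clock: 17.23
position: [460.3, 71.3, 37.6]
tool_rot: [-0.041, 0.999, 0.0, -0.0]
wrist_force: [-0.5, -0.1, -0.5]
finger_gap: 43.2
grasp_force: 0.0
```

Emit:
play_rows --deltas '[0,0,0,0,0,0,0,0,0,0,0,0,0,0,0,0,0,0,0,0,0,0,0,0,0,0,0,0,0,0]' --hand 1 --force 60

```text
clock: 17.65
position: [461.9, 71.0, 39.1]
tool_rot: [-0.041, 0.999, -0.0, 0.001]
wrist_force: [-1.8, 1.1, 6.6]
finger_gap: 23.4
grasp_force: 60.0
```

Emit:
play_rows --deltas '[0,0,-20,0,0,0,0,0,-35,0,0,0,0,0,-35,0,0,0,0,0,-35,0,0,0,0,0,0,0,0,0]'

```text
clock: 18.07
position: [465.3, 71.0, 170.5]
tool_rot: [-0.041, 0.999, -0.0, 0.007]
wrist_force: [1.7, 0.2, -1.6]
finger_gap: 23.3
grasp_force: 59.6
```

```bash
python3 - <<'E'
from h import *
goto(512,-268,200,0.03)
E
```

```text
t 18.1 pos [465.3  71.  170.5] yang 1.652 zax [ 0.014 -0.    -1.   ] q6 -1.67 gap 23.3 gf 59.6 F [ 1.7  0.2 -1.6]
tool delta [ -19.3 -341.7  -28.8] rotz(tool) 1.622
```

Emit:
play_rows --deltas '[-2.5,-37,-4,0,0,0,-2.5,-37,-4,0,0,0,-2.5,-37,-4,0,0,0,-2.5,-37,-4,0,0,0,-2.5,-37,-4,0,0,0,-2.5,-37,-4,0,0,0,-2.5,-37,-4,0,0,0,-2.5,-37,-1,0,0,0]'

```text
clock: 18.73
position: [504.6, -224.5, 192.1]
tool_rot: [-0.041, 0.999, -0.0, 0.001]
wrist_force: [1.4, 0.2, -2.2]
finger_gap: 23.2
grasp_force: 59.7
```

Emit:
play_rows --deltas '[0,-37,0,0,0,0,0,0,0,0,0,0.12,0,0,0,0,0,0.12,0,0,0,0,0,0.12,0,0,0,0,0,0.12,0,0,0,0,0,0.12,0,0,0,0,0,0.12,0,0,0,0,0,0.12]'

```text
clock: 19.4
position: [507.2, -259.3, 191.1]
tool_rot: [0.373, 0.928, 0.0, -0.0]
wrist_force: [-0.1, -0.2, -2.5]
finger_gap: 23.6
grasp_force: 59.9
```

Emit:
play_rows --deltas '[0,0,0,0,0,0.12,0,0,0,0,0,0.12,0,0,0,0,0,0.12,0,0,0,0,0,0.12,0,0,0,0,0,0.12,0,0,0,0,0,0.12,0,0,0,0,0,0.06,0,0,0,0,0,0]'

```text
clock: 20.07
position: [507.3, -259.2, 191.1]
tool_rot: [0.696, 0.718, -0.0, -0.0]
wrist_force: [-0.3, 0.6, -2.4]
finger_gap: 23.1
grasp_force: 59.9
```

```bash
python3 - <<'E'
from h import *
goto(512,-268,200,0.03)
c,im=snap("wrist"); cv2.imwrite("pics/w4.png",cv2.resize(im,(800,600),interpolation=cv2.INTER_CUBIC)[:,:,::-1])
import pickle; pickle.dump(c,open("c4.pkl","wb"))
E
```

```text
t 20.1 pos [ 507.3 -259.2  191.1] yang 0.03 zax [-0.  0. -1.] q6 -0.64 gap 23.1 gf 59.9 F [-0.3  0.6 -2.4]
tool delta [-8.9  4.5 -8.9] rotz(tool) 0.0
```

View pics/w4.png

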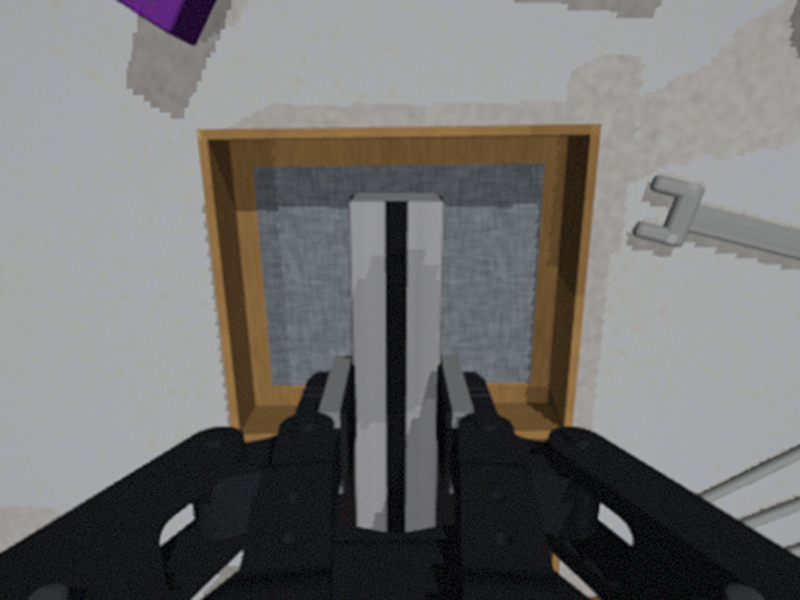

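```bash
python3 - <<'E'
from h import *; import pickle
c=pickle.load(open("c4.pkl","rb"));k=.64
w=pix2w(c,np.array([[254,166],[546,163],[530,383],[272,387]])*k,5);print(w.round(1),w.mean(0))
w=pix2w(c,np.array([[200,131],[599,125]])*k,40);print(w.round(1))
w=pix2w(c,np.array([[228,140],[577,136],[555,405],[246,405]])*k,40);print(w.round(1),w.mean(0))
E
```

```text
[[ 423.3 -202.2    5. ]
 [ 593.5 -195.5    5. ]
 [ 598.7 -336.1    5. ]
 [ 428.3 -344.2    5. ]] [ 510.9525157 -269.5064667    5.       ]
[[ 406.3 -184.3   40. ]
 [ 607.9 -175.5   40. ]]
[[ 420.2 -188.3   40. ]
 [ 597.6 -181.1   40. ]
 [ 604.2 -332.9   40. ]
 [ 421.5 -338.4   40. ]] [ 510.86563485 -260.18349697   40.        ]
```

```bash
python3 - <<'E'
from h import *
goto(450,-273,46,0.036)
E
```

```text
t 20.1 pos [ 507.3 -259.2  191.1] yang 0.034 zax [-0.  0. -1.] q6 -0.64 gap 23.3 gf 59.9 F [-0.5  1.1 -3.1]
tool delta [-11.9 -57.7 145.1] rotz(tool) -0.002
```

Emit:
play_rows --deltas '[-6,-29,0,0,0,0,-6,-29,0,0,0,0,0,0,30,0,0,0,0,0,30,0,0,0,0,0,30,0,0,0,0,0,25,0,0,0,0,0,0,0,0,0,0,0,0,0,0,0]'

```text
clock: 20.78
position: [448.7, -272.3, 75.1]
tool_rot: [0.695, 0.719, -0.0, -0.002]
wrist_force: [0.6, -0.8, -0.8]
finger_gap: 22.9
grasp_force: 60.1
```

Emit:
play_rows --deltas '[0,0,10,0,0,0,0,0,10,0,0,0,0,0,5,0,0,0,0,0,3,0,0,0,0,0,0,0,0,0,0,0,0,0,0,0]'

```text
clock: 21.28
position: [450.0, -273.2, 48.3]
tool_rot: [0.696, 0.718, 0.0, 0.0]
wrist_force: [-0.6, 1.0, -2.2]
finger_gap: 23.1
grasp_force: 60.2
```

Emit:
play_rows --deltas '[0,0,2,0,0,0,0,0,2,0,0,0,0,0,0,0,0,0,0,0,0,0,0,0]'

```text
clock: 21.62
position: [449.9, -273.2, 44.3]
tool_rot: [0.696, 0.718, -0.0, 0.0]
wrist_force: [-1.3, 0.4, -2.1]
finger_gap: 23.1
grasp_force: 60.2
```

Emit:
play_rows --deltas '[0,0,0,0,0,0,0,0,0,0,0,0,0,0,0,0,0,0,0,0,0,0,0,0]' --hand 0.6

```text
clock: 21.95
position: [450.1, -273.3, 44.5]
tool_rot: [0.696, 0.718, 0.0, 0.0]
wrist_force: [0.7, 0.2, 1.3]
finger_gap: 34.0
grasp_force: 0.0
```

Emit:
play_rows --deltas '[0,0,-20,0,0,0,0,0,-40,0,0,0,0,0,-40,0,0,0,0,0,-40,0,0,0,0,0,0,0,0,0]'

```text
clock: 22.37
position: [453.9, -276.4, 193.7]
tool_rot: [0.696, 0.718, 0.001, 0.007]
wrist_force: [1.3, -0.1, 0.8]
finger_gap: 34.4
grasp_force: 0.0
```

```bash
python3 - <<'E'
from h import *
goto(470,-2,100,-0.141+np.pi/2)
snap("top","t4.png")
a=cv2.imread("pics/t3.png").astype(int);b=cv2.imread("pics/t4.png").astype(int)
d=(abs(a-b).max(2)>40).astype(np.uint8); n,l,s,ce=cv2.connectedComponentsWithStats(d)
print([(s[i].tolist()) for i in range(1,n) if s[i,4]>8])
E
```

```text
t 22.4 pos [ 453.9 -276.4  193.7] yang 0.032 zax [ 0.012 -0.01  -1.   ] q6 -0.73 gap 34.4 gf 0.0 F [ 1.3 -0.1  0.8]
tool delta [274.7  23.8  91.3] rotz(tool) -1.398
[[377, 197, 28, 44, 821], [270, 205, 183, 179, 12857], [404, 208, 5, 28, 66], [220, 214, 20, 42, 662], [326, 232, 27, 3, 44], [325, 238, 24, 4, 47], [37, 240, 126, 144, 9703], [227, 287, 85, 36, 1545], [495, 290, 6, 8, 18], [495, 298, 6, 13, 46], [360, 319, 61, 65, 2152], [505, 320, 7, 61, 308], [165, 355, 57, 29, 961], [263, 380, 7, 4, 18]]
```

Emit:
play_rows --deltas '[39,3.4,0,0,0,0,39,3.4,0,0,0,0,39,3.4,0,0,0,0,39,3.4,0,0,0,0,39,3.4,0,0,0,0,39,3.4,0,0,0,0,39,3.4,0,0,0,0,0,0,20,0,0,-0.1]' --hand 0.5

```text
clock: 23.08
position: [466.7, 6.2, 166.6]
tool_rot: [0.658, 0.753, 0.003, 0.001]
wrist_force: [0.2, -1.3, 0.2]
finger_gap: 43.0
grasp_force: 0.0
```

Emit:
play_rows --deltas '[0,0,10,0,0,-0.12,0,0,10,0,0,-0.12,0,0,10,0,0,-0.12,0,0,10,0,0,-0.12,0,0,10,0,0,-0.12,0,0,10,0,0,-0.12,0,0,10,0,0,-0.12,0,0,0,0,0,-0.12]'

```text
clock: 23.75
position: [462.5, 0.8, 91.0]
tool_rot: [0.234, 0.972, -0.0, -0.003]
wrist_force: [-1.0, -0.1, -0.5]
finger_gap: 42.9
grasp_force: 0.0
```

Emit:
play_rows --deltas '[0,0,0,0,0,-0.12,0,0,0,0,0,-0.12,0,0,0,0,0,-0.1,0,0,0,0,0,0]'

```text
clock: 24.08
position: [464.0, 0.6, 93.1]
tool_rot: [0.068, 0.998, 0.0, -0.001]
wrist_force: [0.5, 0.4, -0.2]
finger_gap: 42.7
grasp_force: 0.0
```

```bash
python3 - <<'E'
from h import *
goto(470,-2,33,-0.141+np.pi/2)
E
```

```text
t 24.1 pos [464.    0.6  93.1] yang 1.435 zax [-0.002  0.    -1.   ] q6 -1.6 gap 42.7 gf 0.0 F [ 0.5  0.4 -0.2]
tool delta [-6.4 -1.8 60.1] rotz(tool) 0.006
```

Emit:
play_rows --deltas '[-6.4,-1.8,0,0,0,0,0,0,25,0,0,0,0,0,20,0,0,0,0,0,12,0,0,0,0,0,0,0,0,0,0,0,0,0,0,0]'

```text
clock: 24.58
position: [470.4, -2.2, 36.4]
tool_rot: [0.07, 0.998, 0.0, -0.001]
wrist_force: [0.9, -0.4, -0.3]
finger_gap: 43.0
grasp_force: 0.0
```

Emit:
play_rows --deltas '[0,0,0,0,0,0,0,0,0,0,0,0,0,0,0,0,0,0,0,0,0,0,0,0,0,0,0,0,0,0]' --hand 1

```text
clock: 25.0
position: [472.2, -2.5, 38.5]
tool_rot: [0.069, 0.998, -0.0, 0.001]
wrist_force: [-1.7, -0.9, 6.4]
finger_gap: 23.5
grasp_force: 59.9
```

Emit:
play_rows --deltas '[0,0,-20,0,0,0,0,0,-35,0,0,0,0,0,-35,0,0,0,0,0,-35,0,0,0,0,0,-20,0,0,0,0,0,0,0,0,0]'

```text
clock: 25.5
position: [474.1, -2.6, 187.6]
tool_rot: [0.069, 0.998, -0.0, 0.005]
wrist_force: [2.0, 0.3, -1.7]
finger_gap: 23.3
grasp_force: 59.8
```

```bash
python3 - <<'E'
from h import *
goto(510,-271,190,0.036)
E
```

```text
t 25.5 pos [474.1  -2.6 187.6] yang 1.432 zax [ 0.01  -0.002 -1.   ] q6 -1.6 gap 23.3 gf 59.8 F [ 2.   0.3 -1.7]
tool delta [ -72.7 -260.9   -1.7] rotz(tool) 1.396
```

Emit:
play_rows --deltas '[-10.3,-37,0,0,0,0,-10.3,-37,0,0,0,0,-10.3,-37,0,0,0,0,-10.3,-37,0,0,0,0,-10.3,-37,0,0,0,0,-10.3,-37,0,0,0,0,-10.3,-37,0,0,0,0,0,0,0,0,0,0.07]'

```text
clock: 26.17
position: [505.9, -274.8, 180.3]
tool_rot: [0.106, 0.994, -0.001, -0.0]
wrist_force: [-0.9, 1.1, -1.9]
finger_gap: 23.1
grasp_force: 60.0
```

Emit:
play_rows --deltas '[0,0,0,0,0,0.12,0,0,0,0,0,0.12,0,0,0,0,0,0.12,0,0,0,0,0,0.12,0,0,0,0,0,0.12,0,0,0,0,0,0.12,0,0,0,0,0,0.12,0,0,0,0,0,0.12]'

```text
clock: 26.83
position: [505.5, -267.9, 179.7]
tool_rot: [0.554, 0.832, 0.0, -0.002]
wrist_force: [-0.1, 0.3, -3.0]
finger_gap: 23.4
grasp_force: 60.0
```

Emit:
play_rows --deltas '[0,0,0,0,0,0.12,0,0,0,0,0,0.12,0,0,0,0,0,0.12,0,0,0,0,0,0,0,0,0,0,0,0]'

```text
clock: 27.25
position: [505.8, -268.1, 180.4]
tool_rot: [0.691, 0.723, -0.0, -0.001]
wrist_force: [-0.8, -0.8, -2.6]
finger_gap: 23.2
grasp_force: 60.0
```

```bash
python3 - <<'E'
from h import *
goto(510,-271,45,0.036)
c,im=snap("wrist"); cv2.imwrite("pics/w5.png",im[:,:,::-1])
E
```

```text
t 27.2 pos [ 505.8 -268.1  180.4] yang 0.046 zax [-0.002  0.002 -1.   ] q6 -0.67 gap 23.2 gf 60.0 F [-0.8 -0.8 -2.6]
tool delta [ -3.3   4.4 135.4] rotz(tool) 0.01
```

View pics/w5.png

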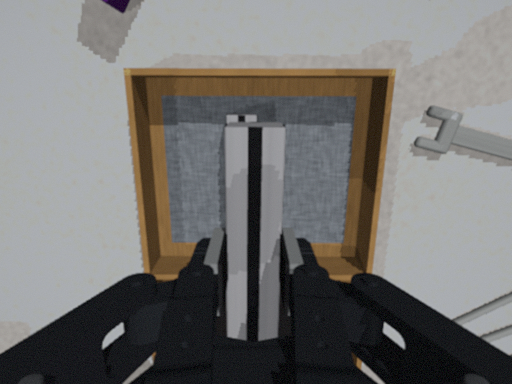

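```bash
python3 - <<'E'
from h import *
c=cam("wrist"); print(pix2w(c,[[226,116],[257,116],[240,116],[240,120]],[30,30,30,30]).round(1))
c,im=snap("top"); w2=w2pix(c,[[450,-271,30],[510,-271,30]]); print(w2)
cv2.imwrite("pics/t5.png",cv2.resize(im[165:265,295:425],None,fx=6,fy=6,interpolation=cv2.INTER_CUBIC)[:,:,::-1])
E
```

```text
[[ 481.7 -216.1   30. ]
 [ 506.9 -214.9   30. ]
 [ 493.  -215.5   30. ]
 [ 493.1 -218.7   30. ]]
[[344.49093783 235.71530391]
 [343.93698224 214.475781  ]]
```

View pics/t5.png

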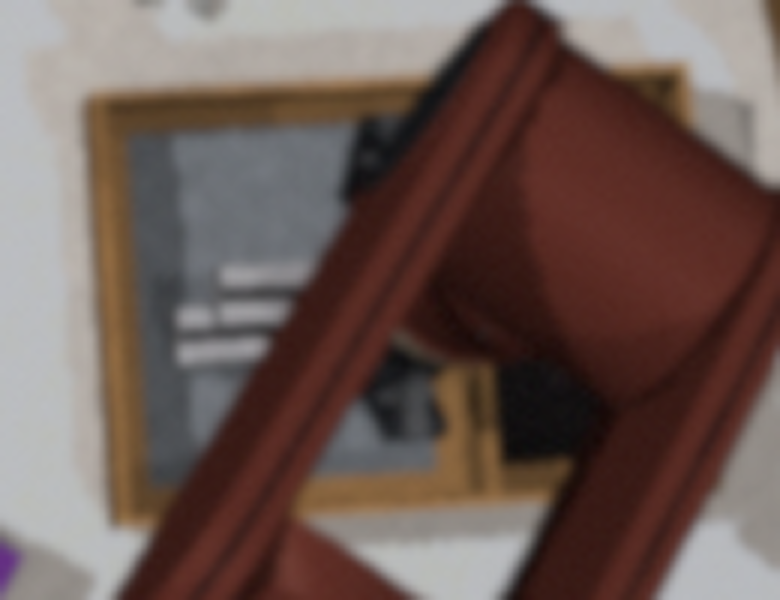

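The first rail has been knocked to x≈494. It is still flat in the bay. Rail 2 goes at x=567.

```bash
python3 - <<'E'
from h import *
goto(567,-268,45,0.036)
E
```

```text
t 27.4 pos [ 506.1 -268.4  181.1] yang 0.045 zax [-0.001  0.001 -1.   ] q6 -0.67 gap 23.2 gf 60.0 F [-0.   0.1 -2.1]
tool delta [ -2.5  61.  136. ] rotz(tool) 0.009
```

Emit:
play_rows --deltas '[-1.2,30.5,0,0,0,0.009,-1.2,30.5,0,0,0,0,0,0,30,0,0,0,0,0,30,0,0,0,0,0,25,0,0,0,0,0,20,0,0,0,0,0,0,0,0,0,0,0,0,0,0,0]'

```text
clock: 28.02
position: [566.5, -268.1, 75.7]
tool_rot: [0.695, 0.719, -0.0, -0.002]
wrist_force: [0.7, 0.2, -2.0]
finger_gap: 23.1
grasp_force: 60.2
```

Emit:
play_rows --deltas '[0,0,10,0,0,0,0,0,10,0,0,0,0,0,7,0,0,0,0,0,4,0,0,0,0,0,0,0,0,0,0,0,0,0,0,0]'

```text
clock: 28.52
position: [567.5, -268.7, 46.1]
tool_rot: [0.695, 0.719, -0.0, -0.0]
wrist_force: [-0.4, -0.2, -1.9]
finger_gap: 23.2
grasp_force: 60.3
```

Emit:
play_rows --deltas '[0,0,0,0,0,0,0,0,0,0,0,0,0,0,0,0,0,0,0,0,0,0,0,0]' --hand 0.6

```text
clock: 28.85
position: [568.2, -269.2, 47.1]
tool_rot: [0.695, 0.719, 0.0, 0.001]
wrist_force: [-0.6, -0.2, -0.2]
finger_gap: 34.0
grasp_force: 0.0
```

Emit:
play_rows --deltas '[0,0,-20,0,0,0,0,0,-40,0,0,0,0,0,-40,0,0,0,0,0,-40,0,0,0,0,0,0,0,0,0,0,0,0,0,0,0]'

```text
clock: 29.35
position: [569.8, -270.2, 190.9]
tool_rot: [0.695, 0.719, 0.001, 0.004]
wrist_force: [0.8, 0.3, -0.5]
finger_gap: 34.2
grasp_force: 0.0
```

```bash
python3 - <<'E'
from h import *
goto(598,-73,190,-0.164+np.pi/2)
snap("top","t6.png")
E
```

```text
t 29.4 pos [ 569.8 -270.2  190.9] yang 0.033 zax [ 0.007 -0.005 -1.   ] q6 -0.6 gap 34.2 gf 0.0 F [ 0.8  0.3 -0.5]
tool delta [196.1  34.7   0.2] rotz(tool) -1.374
```

Emit:
play_rows --deltas '[39,7,0,0,0,0,39,7,0,0,0,0,39,7,0,0,0,0,39,7,0,0,0,0,39,7,0,0,0,0,0,0,0,0,0,-0.12,0,0,0,0,0,-0.12,0,0,0,0,0,-0.12]' --hand 0.5

```text
clock: 30.07
position: [594.9, -71.1, 183.6]
tool_rot: [0.552, 0.834, -0.001, -0.002]
wrist_force: [0.0, -0.3, 0.6]
finger_gap: 43.1
grasp_force: 0.0
```

Emit:
play_rows --deltas '[0,0,0,0,0,-0.12,0,0,0,0,0,-0.12,0,0,0,0,0,-0.12,0,0,0,0,0,-0.12,0,0,0,0,0,-0.12,0,0,0,0,0,-0.12,0,0,0,0,0,-0.12,0,0,0,0,0,-0.12]'

```text
clock: 30.73
position: [594.7, -72.4, 183.5]
tool_rot: [0.106, 0.994, 0.0, -0.002]
wrist_force: [0.2, 0.6, -0.4]
finger_gap: 42.7
grasp_force: 0.0
```

Emit:
play_rows --deltas '[0,0,0,0,0,-0.05,0,0,0,0,0,0,0,0,0,0,0,0]'

```text
clock: 30.98
position: [595.1, -72.5, 184.2]
tool_rot: [0.085, 0.996, 0.0, -0.002]
wrist_force: [-0.4, 0.1, -0.0]
finger_gap: 42.4
grasp_force: 0.0
```

```bash
python3 - <<'E'
from h import *
goto(598,-73,38,-0.164+np.pi/2)
c,im=snap("wrist"); cv2.imwrite("pics/w6.png",cv2.resize(im,(800,600),interpolation=cv2.INTER_CUBIC)[:,:,::-1])
E
```

```text
t 31.0 pos [595.1 -72.5 184.2] yang 1.401 zax [-0.003  0.001 -1.   ] q6 -1.65 gap 42.4 gf 0.0 F [-0.4  0.1 -0. ]
tool delta [ -3.4  -0.  146.2] rotz(tool) -0.006
```

View pics/w6.png

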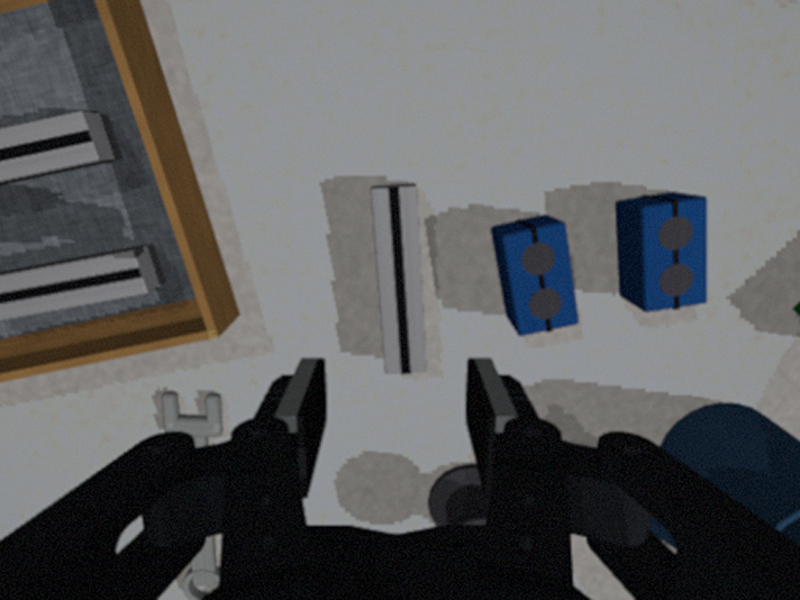

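```bash
python3 - <<'E'
from h import *
c=cam("wrist");k=.64
def P(n,uv,z):
    w=pix2w(c,np.array(uv)*k,z)[:,:2]; d=w[1]-w[0]; print(n,w.round(1).tolist(),w.mean(0).round(1),np.hypot(*d).round(1),np.arctan2(d[1],d[0]).round(3)); return w.mean(0),np.arctan2(d[1],d[0])
m,a=P("railR",[[394,186],[405,373]],25)
P("blk2",[[534,232],[547,331]],35)
P("blk1",[[676,200],[676,308]],35)
P("r1 edges",[[92,112],[102,163]],30)
P("r2 edges",[[147,247],[153,292]],30)
goto(m[0]+1,m[1],36,a+np.pi/2)
E
```

```text
railR [[545.8, -64.9], [655.2, -77.1]] [600.5 -71. ] 110.0 -0.111
blk2 [[581.5, 4.7], [638.7, 6.5]] [610.1   5.6] 57.2 0.032
blk1 [[577.3, 79.2], [637.2, 78.0]] [607.3  78.6] 59.9 -0.019
r1 edges [[483.4, -209.6], [508.3, -212.9]] [ 495.8 -211.3] 25.1 -0.131
r2 edges [[554.9, -203.4], [580.1, -207.8]] [ 567.5 -205.6] 25.6 -0.174
t 31.0 pos [595.3 -72.6 184.6] yang 1.401 zax [-0.003  0.001 -1.   ] q6 -1.65 gap 42.7 gf 0.0 F [ 1.1 -0.1  0.2]
tool delta [ -6.2   2.6 148.6] rotz(tool) -0.059
```

Emit:
play_rows --deltas '[-6,2.6,0,0,0,-0.059,0,0,35,0,0,0,0,0,35,0,0,0,0,0,35,0,0,0,0,0,25,0,0,0,0,0,15,0,0,0,0,0,3,0,0,0,0,0,0,0,0,0]'

```text
clock: 31.7
position: [601.1, -70.9, 36.4]
tool_rot: [0.055, 0.998, 0.0, -0.002]
wrist_force: [0.3, -1.1, -0.1]
finger_gap: 43.0
grasp_force: 0.0
```

Emit:
play_rows --deltas '[0,0,0,0,0,0,0,0,0,0,0,0,0,0,0,0,0,0,0,0,0,0,0,0,0,0,0,0,0,0,0,0,0,0,0,0]' --hand 1

```text
clock: 32.2
position: [603.8, -71.5, 40.0]
tool_rot: [0.054, 0.999, -0.0, 0.001]
wrist_force: [0.3, 1.1, 7.1]
finger_gap: 23.2
grasp_force: 61.7
```

Emit:
play_rows --deltas '[0,0,-20,0,0,0,0,0,-35,0,0,0,0,0,-35,0,0,0,0,0,-35,0,0,0,0,0,-25,0,0,0,0,0,0,0,0,0]'

```text
clock: 32.7
position: [606.1, -72.0, 195.5]
tool_rot: [0.054, 0.999, -0.001, 0.006]
wrist_force: [1.8, -0.6, -1.5]
finger_gap: 23.0
grasp_force: 60.8
```

```bash
python3 - <<'E'
from h import *
goto(447,-273,190,0.036)
E
```

```text
t 32.7 pos [606.1 -72.  195.5] yang 1.462 zax [ 0.011 -0.003 -1.   ] q6 -1.71 gap 23.0 gf 60.8 F [ 1.8 -0.6 -1.5]
tool delta [ 136.4 -217.     4.3] rotz(tool) 1.426
```

Emit:
play_rows --deltas '[19.5,-31,0,0,0,0,19.5,-31,0,0,0,0,19.5,-31,0,0,0,0,19.5,-31,0,0,0,0,19.5,-31,0,0,0,0,19.5,-31,0,0,0,0,19.5,-31,0,0,0,0,0,0,0,0,0,0.1]'

```text
clock: 33.37
position: [438.9, -276.0, 186.4]
tool_rot: [0.105, 0.994, -0.001, -0.002]
wrist_force: [0.3, 0.1, -2.7]
finger_gap: 23.1
grasp_force: 60.8
```

Emit:
play_rows --deltas '[0,0,0,0,0,0.12,0,0,0,0,0,0.12,0,0,0,0,0,0.12,0,0,0,0,0,0.12,0,0,0,0,0,0.12,0,0,0,0,0,0.12,0,0,0,0,0,0.12,0,0,0,0,0,0.12]'

```text
clock: 34.03
position: [442.4, -271.4, 186.3]
tool_rot: [0.554, 0.832, 0.0, -0.001]
wrist_force: [-0.0, 0.0, -2.3]
finger_gap: 23.3
grasp_force: 60.8
```

Emit:
play_rows --deltas '[0,0,0,0,0,0.12,0,0,0,0,0,0.12,0,0,0,0,0,0.12,0,0,0,0,0,0,0,0,0,0,0,0]'

```text
clock: 34.45
position: [442.6, -271.6, 186.8]
tool_rot: [0.691, 0.723, -0.0, -0.001]
wrist_force: [-0.9, 0.2, -2.8]
finger_gap: 23.4
grasp_force: 60.8
```

```bash
python3 - <<'E'
from h import *
goto(447,-273,45,0.036)
E
```

```text
t 34.5 pos [ 442.6 -271.6  186.8] yang 0.046 zax [-0.002  0.001 -1.   ] q6 -0.75 gap 23.4 gf 60.8 F [-0.9  0.2 -2.8]
tool delta [ -1.8   4.5 141.8] rotz(tool) 0.01
```

Emit:
play_rows --deltas '[-1.8,4.5,0,0,0,0.01,0,0,30,0,0,0,0,0,30,0,0,0,0,0,30,0,0,0,0,0,20,0,0,0,0,0,0,0,0,0,0,0,0,0,0,0]'

```text
clock: 35.03
position: [447.1, -273.0, 77.1]
tool_rot: [0.695, 0.719, -0.0, -0.002]
wrist_force: [0.8, -0.6, -1.1]
finger_gap: 23.3
grasp_force: 60.7
```

Emit:
play_rows --deltas '[0,0,10,0,0,0,0,0,10,0,0,0,0,0,7,0,0,0,0,0,4,0,0,0,0,0,0,0,0,0,0,0,0,0,0,0]'

```text
clock: 35.53
position: [447.8, -273.7, 47.1]
tool_rot: [0.696, 0.718, 0.0, -0.0]
wrist_force: [-0.1, -0.9, -3.3]
finger_gap: 22.9
grasp_force: 60.7
```

Emit:
play_rows --deltas '[0,0,0,0,0,0,0,0,0,0,0,0,0,0,0,0,0,0,0,0,0,0,0,0]' --hand 0.6

```text
clock: 35.87
position: [448.3, -274.1, 47.9]
tool_rot: [0.696, 0.718, 0.0, 0.001]
wrist_force: [-0.2, -0.4, -0.0]
finger_gap: 34.5
grasp_force: 0.0
```

Emit:
play_rows --deltas '[0,0,-20,0,0,0,0,0,-40,0,0,0,0,0,-40,0,0,0,0,0,-40,0,0,0,0,0,0,0,0,0,0,0,0,0,0,0]'

```text
clock: 36.37
position: [449.7, -275.3, 191.1]
tool_rot: [0.696, 0.718, 0.0, 0.004]
wrist_force: [-1.3, -0.4, -0.4]
finger_gap: 33.9
grasp_force: 0.0
```

```bash
python3 - <<'E'
from h import *
goto(610,5.6,190,0.032+np.pi/2)
snap("top","t7.png"); c,im=snap("wrist"); cv2.imwrite("pics/w7.png",im[:,:,::-1])
E
```

```text
t 36.4 pos [ 449.7 -275.3  191.1] yang 0.032 zax [ 0.006 -0.005 -1.   ] q6 -0.73 gap 33.9 gf 0.0 F [-1.3 -0.4 -0.4]
tool delta [275.6 169.2   0.7] rotz(tool) -1.571
```

Emit:
play_rows --deltas '[34.5,21.2,0,0,0,0,34.5,21.2,0,0,0,0,34.5,21.2,0,0,0,0,34.5,21.2,0,0,0,0,34.5,21.2,0,0,0,0,34.5,21.2,0,0,0,0,34.5,21.2,0,0,0,0,34.5,21.2,0,0,0,0]' --hand 0.4

```text
clock: 37.13
position: [607.8, 9.7, 184.5]
tool_rot: [0.696, 0.718, -0.001, -0.002]
wrist_force: [1.1, -0.3, 0.4]
finger_gap: 51.2
grasp_force: 0.0
```

Emit:
play_rows --deltas '[0,0,0,0,0,-0.12,0,0,0,0,0,-0.12,0,0,0,0,0,-0.12,0,0,0,0,0,-0.12,0,0,0,0,0,-0.12,0,0,0,0,0,-0.12,0,0,0,0,0,-0.12,0,0,0,0,0,-0.12]'

```text
clock: 37.8
position: [607.0, 7.7, 184.3]
tool_rot: [0.283, 0.959, -0.0, -0.002]
wrist_force: [0.6, 0.5, 0.1]
finger_gap: 50.9
grasp_force: 0.0
```

Emit:
play_rows --deltas '[0,0,0,0,0,-0.12,0,0,0,0,0,-0.12,0,0,0,0,0,-0.12,0,0,0,0,0,-0.12,0,0,0,0,0,-0.12,0,0,0,0,0,0,0,0,0,0,0,0]'

```text
clock: 38.38
position: [607.4, 7.7, 185.1]
tool_rot: [-0.009, 1.0, 0.0, -0.002]
wrist_force: [-0.4, 0.1, 0.1]
finger_gap: 51.4
grasp_force: 0.0
```

```bash
python3 - <<'E'
from h import *
goto(611,5.6,40,0.032+np.pi/2)
c,im=snap("top")
hsv=cv2.cvtColor(im,cv2.COLOR_RGB2HSV)
m=cv2.inRange(hsv,(105,120,40),(125,255,255)); nn,l,s,ce=cv2.connectedComponentsWithStats(m)
for i in range(1,nn):
    if s[i,4]>40: print(s[i],pix2w(c,ce[i],35).round(0))
E
```

```text
t 38.4 pos [607.4   7.7 185.1] yang 1.588 zax [-0.004  0.    -1.   ] q6 -1.71 gap 51.4 gf 0.0 F [-0.4  0.1  0.1]
tool delta [ -4.1  -2.2 145.1] rotz(tool) -0.014
[192 112  22  30 320] [[766. 131.  35.]]
[215 176  11  16 110] [[597.  76.  35.]]
[241 181  11  11  78] [[592.   5.  35.]]
```

Emit:
play_rows --deltas '[-4,-2,0,0,0,-0.014,0,0,35,0,0,0,0,0,35,0,0,0,0,0,35,0,0,0,0,0,25,0,0,0,0,0,15,0,0,0,0,0,2,0,0,0,0,0,0,0,0,0]'

```text
clock: 39.1
position: [611.7, 5.7, 38.8]
tool_rot: [-0.017, 1.0, 0.0, -0.001]
wrist_force: [-0.1, -0.2, 0.4]
finger_gap: 51.5
grasp_force: 0.0
```

Emit:
play_rows --deltas '[0,0,0,0,0,0,0,0,0,0,0,0,0,0,0,0,0,0,0,0,0,0,0,0,0,0,0,0,0,0,0,0,0,0,0,0]' --hand 1

```text
clock: 39.6
position: [614.1, 5.4, 42.2]
tool_rot: [-0.018, 1.0, -0.0, 0.002]
wrist_force: [0.2, 0.1, 6.4]
finger_gap: 33.8
grasp_force: 61.9
```

Emit:
play_rows --deltas '[0,0,-20,0,0,0,0,0,-35,0,0,0,0,0,-35,0,0,0,0,0,-35,0,0,0,0,0,-25,0,0,0,0,0,0,0,0,0]'

```text
clock: 40.1
position: [616.1, 5.4, 197.6]
tool_rot: [-0.018, 1.0, -0.001, 0.006]
wrist_force: [0.8, 0.4, -1.0]
finger_gap: 33.6
grasp_force: 61.1
```

```bash
python3 - <<'E'
from h import *
goto(560,-409,190,0.036)
E
```

```text
t 40.1 pos [616.1   5.4 197.6] yang 1.606 zax [ 0.011 -0.001 -1.   ] q6 -1.73 gap 33.6 gf 61.1 F [ 0.8  0.4 -1. ]
tool delta [  70.7 -412.1    7.5] rotz(tool) 1.57
```

Emit:
play_rows --deltas '[6.4,-37.5,0,0,0,0,6.4,-37.5,0,0,0,0,6.4,-37.5,0,0,0,0,6.4,-37.5,0,0,0,0,6.4,-37.5,0,0,0,0,6.4,-37.5,0,0,0,0,6.4,-37.5,0,0,0,0,6.4,-37.5,0,0,0,0]'

```text
clock: 40.77
position: [570.6, -297.1, 188.3]
tool_rot: [-0.018, 1.0, 0.001, -0.001]
wrist_force: [0.7, -0.2, -1.4]
finger_gap: 33.8
grasp_force: 61.0
```

Emit:
play_rows --deltas '[6.4,-37.5,0,0,0,0,6.4,-37.5,0,0,0,0,6.4,-37.5,0,0,0,0,0,0,0,0,0,0.12,0,0,0,0,0,0.12,0,0,0,0,0,0.12,0,0,0,0,0,0.12,0,0,0,0,0,0.12]'

```text
clock: 41.43
position: [555.7, -408.5, 187.8]
tool_rot: [0.282, 0.959, 0.001, -0.002]
wrist_force: [0.8, -0.1, -2.6]
finger_gap: 33.6
grasp_force: 61.2
```

Emit:
play_rows --deltas '[0,0,0,0,0,0.12,0,0,0,0,0,0.12,0,0,0,0,0,0.12,0,0,0,0,0,0.12,0,0,0,0,0,0.12,0,0,0,0,0,0.12,0,0,0,0,0,0.12,0,0,0,0,0,0.12]'

```text
clock: 42.1
position: [555.9, -408.3, 187.9]
tool_rot: [0.693, 0.721, -0.0, -0.002]
wrist_force: [0.4, 1.2, -1.9]
finger_gap: 33.9
grasp_force: 61.3
```

Emit:
play_rows --deltas '[0,0,0,0,0,0,0,0,0,0,0,0]'

```text
clock: 42.27
position: [556.1, -408.5, 188.5]
tool_rot: [0.689, 0.724, -0.0, -0.001]
wrist_force: [0.6, -0.3, -3.5]
finger_gap: 33.3
grasp_force: 61.3
```

```bash
python3 - <<'E'
from h import *
goto(560,-409,49,0.036)
c,im=snap("wrist"); cv2.imwrite("pics/w8.png",cv2.resize(im,(800,600),interpolation=cv2.INTER_CUBIC)[:,:,::-1])
E
```

```text
t 42.3 pos [ 556.1 -408.5  188.5] yang 0.05 zax [-0.002  0.002 -1.   ] q6 -0.8 gap 33.3 gf 61.3 F [ 0.6 -0.3 -3.5]
tool delta [ -0.9   4.1 139.5] rotz(tool) 0.014
```

View pics/w8.png

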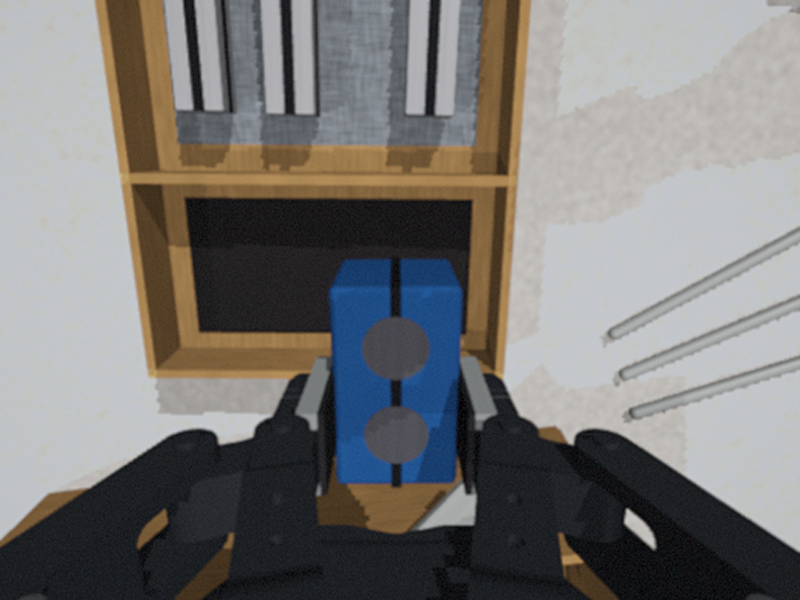

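```bash
python3 - <<'E'
from h import *
c=cam("wrist");k=.64
w=pix2w(c,np.array([[186,198],[473,200],[466,331],[199,331]])*k,5);print(w.round(1),w.mean(0))
w=pix2w(c,np.array([[135,187],[507,188],[495,362],[160,366]])*k,40);print(w.round(1),w.mean(0))
E
```

```text
[[ 430.9 -373.4    5. ]
 [ 600.1 -366.1    5. ]
 [ 603.2 -448.3    5. ]
 [ 433.6 -456.8    5. ]] [ 516.93442377 -411.15025171    5.        ]
[[ 419.2 -365.    40. ]
 [ 611.7 -355.9   40. ]
 [ 615.6 -453.6   40. ]
 [ 424.1 -465.6   40. ]] [ 517.63190062 -410.02977446   40.        ]
```

Emit:
play_rows --deltas '[-4.5,6,0,0,0,0.01,0,0,30,0,0,0,0,0,30,0,0,0,0,0,30,0,0,0,0,0,15,0,0,0,0,0,0,0,0,0,0,0,0,0,0,0]'

```text
clock: 42.9
position: [562.7, -413.0, 84.5]
tool_rot: [0.694, 0.72, -0.0, -0.001]
wrist_force: [-0.4, 0.1, -2.6]
finger_gap: 33.4
grasp_force: 61.1
```

Emit:
play_rows --deltas '[0,0,10,0,0,0,0,0,10,0,0,0,0,0,8,0,0,0,0,0,6,0,0,0,0,0,0,0,0,0,0,0,0,0,0,0]'

```text
clock: 43.4
position: [562.6, -413.0, 50.6]
tool_rot: [0.694, 0.72, -0.0, -0.001]
wrist_force: [0.3, 0.1, -2.7]
finger_gap: 33.9
grasp_force: 61.3
```

Emit:
play_rows --deltas '[0,0,0,0,0,0,0,0,0,0,0,0,0,0,0,0,0,0,0,0,0,0,0,0]' --hand 0.49

```text
clock: 43.73
position: [563.4, -413.8, 52.2]
tool_rot: [0.694, 0.72, 0.0, 0.001]
wrist_force: [-0.9, 0.4, -0.2]
finger_gap: 43.9
grasp_force: 0.0
```

Emit:
play_rows --deltas '[0,0,-20,0,0,0,0,0,-40,0,0,0,0,0,-40,0,0,0,0,0,-40,0,0,0,0,0,0,0,0,0,0,0,0,0,0,0]'

```text
clock: 44.23
position: [565.0, -415.1, 196.8]
tool_rot: [0.694, 0.72, 0.0, 0.005]
wrist_force: [0.4, -0.1, -0.2]
finger_gap: 43.8
grasp_force: 0.0
```

```bash
python3 - <<'E'
from h import *
goto(608,78,190,np.pi/2-.01)
c,im=snap("top","t8.png")
hsv=cv2.cvtColor(im,cv2.COLOR_RGB2HSV)
m=cv2.inRange(hsv,(105,120,40),(125,255,255)); nn,l,s,ce=cv2.connectedComponentsWithStats(m)
for i in range(1,nn):
    if s[i,4]>40: print(s[i],pix2w(c,ce[i],35).round(0))
E
```

```text
t 44.2 pos [ 565.  -415.1  196.8] yang 0.036 zax [ 0.007 -0.006 -1.   ] q6 -0.78 gap 43.8 gf 0.0 F [ 0.4 -0.1 -0.2]
tool delta [491.2  60.8   4. ] rotz(tool) -1.525
[191 112  29  28 529] [[768. 122.  35.]]
[216 173  10  19 138] [[604.  76.  35.]]
[378 188  24  15 270] [[ 563. -403.   35.]]
```

Emit:
play_rows --deltas '[38,4.7,0,0,0,0,38,4.7,0,0,0,0,38,4.7,0,0,0,0,38,4.7,0,0,0,0,38,4.7,0,0,0,0,38,4.7,0,0,0,0,38,4.7,0,0,0,0,38,4.7,0,0,0,0]' --hand 0.4

```text
clock: 44.95
position: [588.1, -105.9, 188.9]
tool_rot: [0.694, 0.72, -0.001, -0.002]
wrist_force: [0.9, 0.5, 0.4]
finger_gap: 51.1
grasp_force: 0.0
```

Emit:
play_rows --deltas '[38,4.7,0,0,0,0,38,4.7,0,0,0,0,38,4.7,0,0,0,0,38,4.7,0,0,0,0,35,4.7,0,0,0,0,0,0,0,0,0,-0.12,0,0,0,0,0,-0.12,0,0,0,0,0,-0.12]'

```text
clock: 45.62
position: [604.9, 80.8, 188.7]
tool_rot: [0.551, 0.835, -0.001, -0.002]
wrist_force: [0.8, -1.1, 0.1]
finger_gap: 51.3
grasp_force: 0.0
```

Emit:
play_rows --deltas '[0,0,0,0,0,-0.12,0,0,0,0,0,-0.12,0,0,0,0,0,-0.12,0,0,0,0,0,-0.12,0,0,0,0,0,-0.12,0,0,0,0,0,-0.12,0,0,0,0,0,-0.12,0,0,0,0,0,-0.12]'

```text
clock: 46.28
position: [604.9, 79.6, 188.7]
tool_rot: [0.104, 0.995, -0.0, -0.002]
wrist_force: [0.3, -0.2, 0.1]
finger_gap: 51.1
grasp_force: 0.0
```

Emit:
play_rows --deltas '[0,0,0,0,0,-0.12,0,0,0,0,0,-0.08,0,0,0,0,0,0,0,0,0,0,0,0]'

```text
clock: 46.62
position: [605.3, 79.6, 189.4]
tool_rot: [0.009, 1.0, -0.0, -0.002]
wrist_force: [-0.9, 0.5, 0.4]
finger_gap: 51.5
grasp_force: 0.0
```

```bash
python3 - <<'E'
from h import *
goto(607.5,78,38.5,np.pi/2-.01)
E
```

```text
t 46.6 pos [605.3  79.6 189.4] yang 1.553 zax [-0.003 -0.    -1.   ] q6 -1.55 gap 51.5 gf 0.0 F [-0.9  0.5  0.4]
tool delta [ -2.7  -1.5 150.9] rotz(tool) -0.007
```

Emit:
play_rows --deltas '[-3,-1.5,0,0,0,0,0,0,35,0,0,0,0,0,35,0,0,0,0,0,35,0,0,0,0,0,30,0,0,0,0,0,15,0,0,0,0,0,2,0,0,0,0,0,0,0,0,0]'

```text
clock: 47.28
position: [608.3, 77.9, 37.7]
tool_rot: [0.008, 1.0, -0.0, -0.002]
wrist_force: [0.2, -0.8, 0.5]
finger_gap: 51.2
grasp_force: 0.0
```

Emit:
play_rows --deltas '[0,0,0,0,0,0,0,0,0,0,0,0,0,0,0,0,0,0,0,0,0,0,0,0,0,0,0,0,0,0,0,0,0,0,0,0]' --hand 1

```text
clock: 47.78
position: [610.8, 78.0, 41.3]
tool_rot: [0.008, 1.0, 0.0, 0.002]
wrist_force: [-0.9, -0.6, 5.9]
finger_gap: 33.5
grasp_force: 61.7
```

Emit:
play_rows --deltas '[0,0,-20,0,0,0,0,0,-35,0,0,0,0,0,-35,0,0,0,0,0,-35,0,0,0,0,0,-25,0,0,0,0,0,0,0,0,0]'

```text
clock: 48.28
position: [612.9, 78.2, 196.8]
tool_rot: [0.007, 1.0, 0.0, 0.006]
wrist_force: [1.7, 0.2, -0.4]
finger_gap: 33.7
grasp_force: 61.0
```

```bash
python3 - <<'E'
from h import *
goto(470,-416,190,0.036)
E
```

```text
t 48.3 pos [612.9  78.2 196.8] yang 1.556 zax [ 0.011  0.    -1.   ] q6 -1.56 gap 33.7 gf 61.0 F [ 1.7  0.2 -0.4]
tool delta [ 135.7 -496.2    5.2] rotz(tool) 1.52
```

Emit:
play_rows --deltas '[9.6,-35.5,0,0,0,0,9.6,-35.5,0,0,0,0,9.6,-35.5,0,0,0,0,9.6,-35.5,0,0,0,0,9.6,-35.5,0,0,0,0,9.6,-35.5,0,0,0,0,9.6,-35.5,0,0,0,0,9.6,-35.5,0,0,0,0]'

```text
clock: 48.95
position: [526.8, -205.9, 188.0]
tool_rot: [0.007, 1.0, 0.0, -0.001]
wrist_force: [0.7, -0.3, -1.5]
finger_gap: 33.8
grasp_force: 60.9
```

Emit:
play_rows --deltas '[9.6,-35.5,0,0,0,0,9.6,-35.5,0,0,0,0,9.6,-35.5,0,0,0,0,9.6,-35.5,0,0,0,0,9.6,-35.5,0,0,0,0,9.6,-35.5,0,0,0,0,0,0,0,0,0,0.12,0,0,0,0,0,0.12]'

```text
clock: 49.62
position: [465.7, -418.7, 187.5]
tool_rot: [0.132, 0.991, 0.001, -0.001]
wrist_force: [0.1, 0.6, -2.8]
finger_gap: 33.7
grasp_force: 61.2
```

Emit:
play_rows --deltas '[0,0,0,0,0,0.12,0,0,0,0,0,0.12,0,0,0,0,0,0.12,0,0,0,0,0,0.12,0,0,0,0,0,0.12,0,0,0,0,0,0.12,0,0,0,0,0,0.12,0,0,0,0,0,0.12]'

```text
clock: 50.28
position: [466.9, -416.2, 187.6]
tool_rot: [0.573, 0.819, 0.0, -0.001]
wrist_force: [-0.3, -0.1, -2.3]
finger_gap: 33.7
grasp_force: 61.2
```

Emit:
play_rows --deltas '[0,0,0,0,0,0.12,0,0,0,0,0,0.12,0,0,0,0,0,0.08,0,0,0,0,0,0,0,0,0,0,0,0]'

```text
clock: 50.7
position: [467.1, -416.4, 188.1]
tool_rot: [0.693, 0.721, 0.0, -0.001]
wrist_force: [0.5, 0.2, -2.4]
finger_gap: 33.7
grasp_force: 61.2
```

```bash
python3 - <<'E'
from h import *
goto(470,-416,49,0.04)
c,im=snap("wrist","w9.png")
hsv=cv2.cvtColor(im,cv2.COLOR_RGB2HSV)
m=cv2.inRange(hsv,(105,120,40),(125,255,255)); nn,l,s,ce=cv2.connectedComponentsWithStats(m)
for i in range(1,nn):
    if s[i,4]>100: print(s[i],ce[i],pix2w(c,ce[i],40).round(0))
E
```

```text
t 50.7 pos [ 467.1 -416.4  188.1] yang 0.039 zax [-0.001  0.001 -1.   ] q6 -0.89 gap 33.7 gf 61.2 F [ 0.5  0.2 -2.4]
tool delta [1.000e-01 3.100e+00 1.391e+02] rotz(tool) -0.001
[ 335  134   56   74 2938] [360.77433628 169.24438393] [[ 557. -403.   40.]]
[ 211  169   41  145 4281] [229.0745153  238.30366737] [[ 448. -471.   40.]]
[ 255  169   42  145 4289] [276.92655631 236.75029144] [[ 491. -468.   40.]]
```

View pics/w9.png

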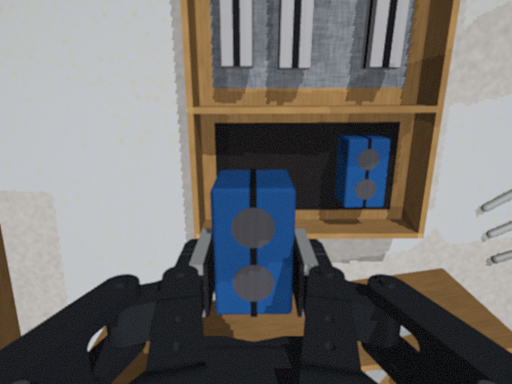

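Rails and the first block lie flat in the box, and the second block is aligned over the black bay. I'm lowering it.

Emit:
play_rows --deltas '[2,3,0,0,0,0,0,0,30,0,0,0,0,0,30,0,0,0,0,0,30,0,0,0,0,0,15,0,0,0,0,0,0,0,0,0,0,0,0,0,0,0]'

```text
clock: 51.33
position: [470.1, -414.1, 83.2]
tool_rot: [0.694, 0.72, 0.0, -0.001]
wrist_force: [-0.2, -0.9, -1.7]
finger_gap: 33.6
grasp_force: 61.1
```

Emit:
play_rows --deltas '[0,0,10,0,0,0,0,0,10,0,0,0,0,0,8,0,0,0,0,0,6,0,0,0,0,0,0,0,0,0,0,0,0,0,0,0]'

```text
clock: 51.83
position: [470.2, -414.5, 49.7]
tool_rot: [0.694, 0.72, 0.0, -0.001]
wrist_force: [-0.2, -0.5, -1.8]
finger_gap: 33.6
grasp_force: 61.2
```

Emit:
play_rows --deltas '[0,0,0,0,0,0,0,0,0,0,0,0,0,0,0,0,0,0,0,0,0,0,0,0]' --hand 0.49

```text
clock: 52.17
position: [470.9, -415.3, 51.1]
tool_rot: [0.694, 0.72, -0.0, 0.001]
wrist_force: [1.0, 0.2, -0.4]
finger_gap: 43.6
grasp_force: 0.0
```

Emit:
play_rows --deltas '[0,0,-20,0,0,0,0,0,-40,0,0,0,0,0,-40,0,0,0,0,0,-40,0,0,0,0,0,-40,0,0,0,0,0,-40,0,0,0,0,0,0,0,0,0,0,0,0,0,0,0]'

```text
clock: 52.83
position: [471.9, -416.3, 275.1]
tool_rot: [0.694, 0.72, -0.0, 0.004]
wrist_force: [-0.1, 0.4, -0.2]
finger_gap: 43.9
grasp_force: 0.0
```

Emit:
play_rows --deltas '[-30,-20,0,0,0,0,-30,-20,0,0,0,0,-30,-20,0,0,0,0,0,0,0,0,0,0]'

```text
clock: 53.17
position: [409.4, -511.0, 267.8]
tool_rot: [0.696, 0.718, -0.001, -0.001]
wrist_force: [0.8, -0.3, 0.2]
finger_gap: 43.5
grasp_force: 0.0
```

```bash
python3 - <<'E'
from h import *
st(); c,im=snap("top"); a,im2=snap("scene")
A=cv2.resize(im[150:300,100:430],(660,300),interpolation=cv2.INTER_CUBIC)
B=cv2.resize(im2[120:320,80:410],(660,300))
cv2.imwrite("pics/fin.png",np.vstack([A,B])[:,:,::-1])
E
```

```text
t 53.2 pos [ 409.4 -511.   267.8] yang 0.031 zax [-0.003  0.    -1.   ] q6 -1.05 gap 43.5 gf 0.0 F [ 0.8 -0.3  0.2]
```

View pics/fin.png

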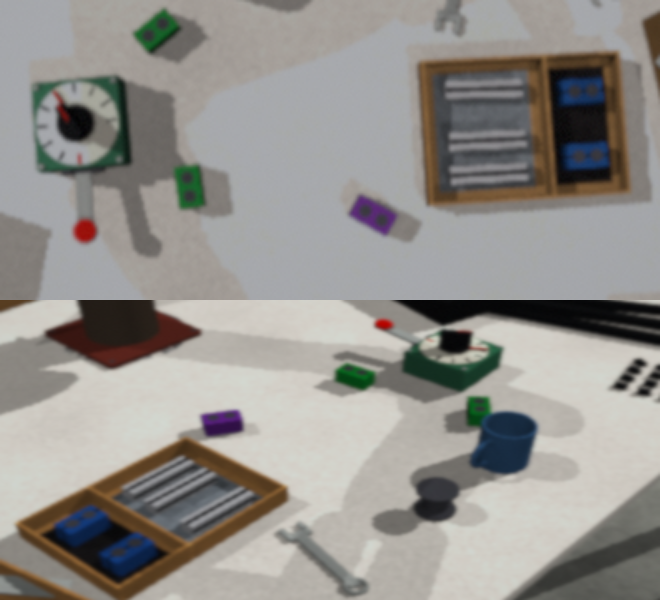

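All five parts lie flat in their bays, the pointer is on tick 5, the lever is up and the bystanders are in place.

```bash
python3 -c "
from station import ctrl
print(ctrl.job_done())"
```

```text
the job is handed in; nothing more can be done
None
```

The job is handed in at about 53 s of robot time: the counter was zeroed and now shows 5, and the last pictures show three profiles in the grey bay and two blue blocks in the black bay, all flat; no verdict was returned.

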